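Load a spice jar into the revolving rack and turn it one click

TASK

Put the loose spice jar upright into the empty pocket at the pointer of the revolving spice rack: feel for the pocket's mouth instead of forcing the glass, and press the jar gently down past the spring clip until it stands fully home. Then turn the rack just one click clockwise (seen from above), so that the other empty pocket comes to the pointer, and let go. Leave the stacked jars and the lidded pot where they stand.

Things in the scene. Friction and masses are not known exactly. Their poses are not given: they have to be found in the camera images.
- jar_mid (a point): The loose glass spice jar to load: upright, round, body 44 mm across with a 1 mm bevel round its foot, 100 mm tall in all, of which the top 20 mm is a plain steel screw lid 41 mm across; 0.14 to 0.28 kg. This point is on its axis half-way up (50 mm above its underside); z is its axis. Its pocket swallows the lowest 24 mm, so hold it by its upper half.
- rack: Fixed round base of the spice rack. Origin on the turning axis at ledge height, z up; -x points to the loading place, where a steel pointer tab sticks out 155 mm from the axis. On it turns an aluminium wheel 254 mm across with 8 cups, 45 degrees apart, centres 95 mm from the axis. Six hold fixed jars like the loose one (tops 140 mm up); empty are the one at the pointer and its -y neighbour.
- load_mouth (a point): Nominal centre of the same cup's mouth: 24 mm above load_pocket, level with the rim, 64 mm above the ledge; fixed to the base. The wheel itself is not measured: at each click it has free play of 7 degrees either way, so the real cup may stand up to 12 mm to either side of this point, along the circle. It stays put within the play but follows a push (0.18 N m friction).
- load_pocket (a point): Nominal centre of the floor of the empty cup at the pointer, 40 mm above the ledge; fixed to the base (does not turn), axes as the rack's. Cup: 46 mm across inside, wall 3 mm, 24 mm deep. A sprung steel nose (about 5 N) on its side nearest the axis, 13 mm above the floor, holds the jar up until it is pushed past with about 10 N; then down to the floor. The glass bears 50 N in all.
- next_station (a point): Nominal centre of the pocket floor one click clockwise (45 degrees, towards the rack's +y) from the loading place, 40 mm above the ledge; fixed to the base. Here the loaded jar must stand in the end.
- knob_grip (a point): On the rack's axis, 138 mm above the ledge: middle of the wooden grip bar on the column that turns the wheel: 50 mm long, 16 mm thick, 123 to 153 mm above the ledge, at the start lying along the rack's x (7 degrees either way). Nothing else within 65 mm of the axis there. Beyond the play a sprung ball resists with up to 0.7 N m until half-way to the next click, then pulls the wheel into it.
- jar_low: Bystander: lower of two stacked glass preserving jars, 86 mm across, 105 mm tall, origin under its centre.
- jar_high: Bystander: the upper stacked jar, same size, its underside 105 mm above the ledge.
- pot: Bystander: closed white ceramic pot with lid held by wire clips, 146 mm across, 127 mm tall, origin under its centre.

How it is judged:
By the outcome, as a careful person would: the job done as asked, in the order asked, and still so for the second after the job is handed in, with the robot touching nothing.
It also fails if it takes over 72 s, if anything falls off the work surface, if the arm or the gripper's body presses on something with over 40 N, if the wrist force passes 120 N, or if a joint passes its speed limit or range.

ROBOT

A 6-joint arm with a two-finger parallel gripper is mounted at the origin on the work surface. World frame = base frame: x ahead of the robot, y to its left, z up, the work surface at z = 0. Lengths are in m, angles in degrees, forces in N, time in s.
With the tool pointing down it reaches from about 0.375 to 0.9 m from the base axis. Payload 3.1 kg.
Tool frame: the origin (TCP) lies midway between the tips of the shut fingers; the grasp point (between the pads) lies bot.hold_point_z behind it (bot.hold_point_z is the distance from the TCP to the grasp point, in m); z points along the fingers, y is the direction in which the jaws open and shut (so a half turn about z gives the same grasp; the last joint's range is limited). The gripper opens to 87 mm and grips with 3 to 60 N. Pads are 19 mm wide; open, the fingers measure 117 mm over their backs; the gripper's body (75 mm by 190 mm) begins 51 mm behind the grasp point.
Start: joints at [60.648, 30.224, 82.088, -0, 67.689, -10.227], TCP at [0.205, 0.59, 0.223] pointing down, gripper open.
Joint ranges: [-176.69, 176.69], [-43.24, 126.21], [12.49, 139.97], [-82, 262], [0, 151.66], [-163.58, 163.58]. Speed limits (degrees/s): [159.86, 159.86, 180, 180, 180, 180].

INTERFACE

Orientations are given as a 3x3 rotation matrix whose columns are the frame's x, y, z axes.
In Python, from rig import bot, vision, hand_in gives the robot as it stands. The module is installed in compiled form; this text tells all that it offers.
- The arm moves only by the shell command python3 -m handwheel 'ROWS'. ROWS is JSON, a list of rows, each an object of numbers: "hand": the gripper's target within -1 to 1 (fully open at 1, half-way at 0, shut at -1); "dx", "dy", "dz": the shift along the world's x, y, z in cm; "wx", "wy", "wz": the turn, a rotation vector about the world's x, y, z in rad. In form: [{"hand": .., "dx": .., "dy": .., "dz": .., "wx": .., "wy": .., "wz": ..}, ...]. A call has 1 to 10 rows; each row shifts and turns the commanded pose from where the row before left it; what a row does not reach is not made up. A row lasts 1/10 s, in which the tool goes at most 50 mm and 8.59 degrees, less where a joint would pass 70% of its speed; a pose out of reach is approached as far as the arm can. A call with a gripper value outside its range is refused whole. The fingers move at their own pace and stop on an object; the grip force is fixed at half the most. Time passes only in rows, so rows that do not move let the fingers close. It gives the time, the measured TCP pose, the force and the opening at its end, in the units of the state.
- bot.read_state(): the state, without advancing time (a new reading comes with each control period).
- vision.capture(name): name is "side" or "top"; returns (picture, depth): 384x512x3 uint8, red, green, blue; 384x512 float32, m along the optical axis (not along the pixel's ray), 0 where there is no reading.
- vision.get_calibration(name): a dict with "fx", "fy", "cx", "cy" (pixels), "k1" (the pictures are not rectified: a ray, as slopes to the right and down, at radius r is drawn at 1 + k1 r^2 times it, then the intrinsics apply), "rvec" (rotation vector, rad) and "tvec" (3), from world to camera coordinates, as OpenCV has them. Camera axes: x right, y down, z forward; pixel columns grow to the right and rows downward; lengths in m; the calibration is good to about 2 mm. A picture is of the moment at which its call begins. get_calibration takes no time and is no camera call.
- hand_in(): hands the job in, once; it reports no verdict.
The state is a dict: "time_s": time; "joint_positions": joint angles; "qvel": joint speeds; "tau": joint torques, N m; "position": TCP position; "tcp_rot": TCP orientation; "force": force on the tool from outside, world axes, zero at the start; "moment": the same for the moment, N m; "opening": opening from 0.0 (shut) to 1.0 (fully open).
Only numpy, scipy, OpenCV 4.12 (cv2) and the standard library are available. Lean on these libraries where they do the work, as an engineer would, in place of code of your own. Each camera call takes 0.05 s, during which the arm holds its last target.

## Working session

There is one attempt and no reset: what is moved stays moved. The work goes in short steps, Python scripts to look and compute and a shell command to move; the robot and the scene stay as the last step left them, time stands still between calls to the robot, and variables do not carry over. Pictures are saved under pics/ and viewed, and the job is handed in when it is done.

```bash
mkdir -p pics
cat > h.py <<'E'
import numpy as np,cv2
from rig import bot,vision
def save(name,fn):
    im,d=vision.capture(name); cv2.imwrite('pics/'+fn+'.png',im[:,:,::-1]); np.save('pics/'+fn+'.npy',d); return im,d
def cal(name):
    c=vision.get_calibration(name); R,_=cv2.Rodrigues(np.array(c['rvec'],float)); t=np.array(c['tvec'],float).ravel()
    return c,R,t
def rays(name,uv):
    c,R,t=cal(name); uv=np.atleast_2d(np.array(uv,float))
    xd=(uv[:,0]-c['cx'])/c['fx']; yd=(uv[:,1]-c['cy'])/c['fy']
    x,y=xd.copy(),yd.copy()
    for _ in range(20):
        s=1+c['k1']*(x*x+y*y); x=xd/s;y=yd/s
    return np.c_[x,y,np.ones_like(x)],R,t
def onz(name,uv,z):
    r,R,t=rays(name,uv); o=-R.T@t; d=r@R
    return o+d*((z-o[2])/d[:,2])[:,None]
def cloud(name,d):
    v,u=np.nonzero(d>0); r,R,t=rays(name,np.c_[u,v]); return (r*d[v,u][:,None]-t)@R,u,v
def proj(name,P):
    c,R,t=cal(name); p=np.atleast_2d(P)@R.T+t; x=p[:,0]/p[:,2];y=p[:,1]/p[:,2]; s=1+c['k1']*(x*x+y*y)
    return np.c_[c['fx']*x*s+c['cx'],c['fy']*y*s+c['cy']]
E
python3 - <<'E'
from h import *
save('top','top0');save('side','side0')
for n in('top','side'):
    c,R,t=cal(n);print(n,c,-R.T@t)
print(bot.read_state(),bot.hold_point_z)
E
```

```text
top {'fx': 383.805153003205, 'fy': 383.805153003205, 'cx': 264.4031490470726, 'cy': 189.97498990841547, 'k1': -0.06450305525014235, 'rvec': array([ 2.14473508, -2.10112578,  0.18397827]), 'tvec': array([0.02502963, 0.52958199, 1.25841941])} [0.29401518 0.02302147 1.33331469]
side {'fx': 426.0041217686277, 'fy': 426.0041217686277, 'cx': 256.549763494797, 'cy': 193.30530846427243, 'k1': -0.14022554105990892, 'rvec': array([ 2.31637404, -0.51910276,  0.21865818]), 'tvec': array([-0.46657452,  0.24307535,  1.27140558])} [ 0.10917025 -0.84838209  1.07776585]
{'time_s': 0.1, 'joint_positions': array([ 6.06483556e+01,  3.02746537e+01,  8.21501882e+01,  7.08609900e-04,
        6.76886991e+01, -1.02286387e+01]), 'qvel': array([ 0.00310776, -0.08841586, -0.23118667, -0.00507921, -0.04132079,
       -0.02098433]), 'tau': array([-1.16255455e-04, -4.40984952e+01, -1.77149677e+01,  6.35221903e-02,
        5.34426305e-02, -2.67392141e-05]), 'position': array([0.20439899, 0.58992664, 0.22165226]), 'tcp_rot': array([[-9.44815730e-01,  3.27600784e-01, -9.81320880e-04],
       [ 3.27602053e-01,  9.44814231e-01, -1.72166352e-03],
       [ 3.63147612e-04, -1.94813751e-03, -9.99998036e-01]]), 'force': array([ 0.20200024, -0.5753436 ,  0.15190932]), 'moment': array([-0.01235524,  0.01065451, -0.02767934]), 'opening': 1.001502219293488} 0.0187
```

View pics/top0.png

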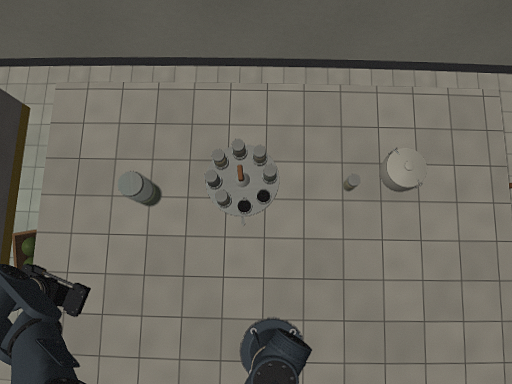

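View pics/side0.png

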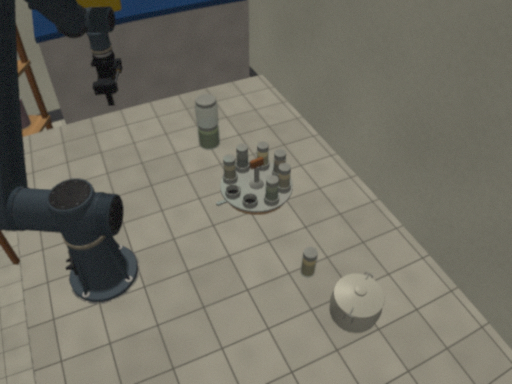

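The top view shows the rack centred near (242,180), with empty cups at (244,206) and (263,196). The pointer is at (243,218), the loose jar at (352,182), the pot at (404,168) and the stack at (135,188). Next I'll zoom in and measure.

Run:
```python
from h import *
im=cv2.imread('pics/top0.png');s=cv2.imread('pics/side0.png')
a=cv2.resize(im[130:235,190:295],(600,600),interpolation=cv2.INTER_CUBIC)
cv2.imwrite('pics/ta.png',a)
cv2.imwrite('pics/tb.png',cv2.resize(im[160:205,330:375],(400,400),interpolation=cv2.INTER_CUBIC))
cv2.imwrite('pics/sa.png',cv2.resize(s[130:220,205:305],(800,720)[:2] and (660,594),interpolation=cv2.INTER_CUBIC))
for n in('top','side'):
    d=np.load(f'pics/{n}0.npy');P,u,v=cloud(n,d)
    print(n,'ledge z',np.median(P[(abs(P[:,2])<.02),2]))
    # loose jar
    m=(P[:,2]>.02)&(P[:,2]<.13)&(np.hypot(P[:,0]-.47,P[:,1]+.24)<.12)
    c=onz(n,[[352,182]] if n=='top' else [[310,252]],.1)[0];print('lid px->',c)
    m=(P[:,2]>.015)&(P[:,2]<.14)&(np.hypot(P[:,0]-c[0],P[:,1]-c[1])<.05)
    q=P[m];print(m.sum(),q.min(0),q.max(0),np.median(q,0)); 
    h=q[q[:,2]>.092];print('lid top',len(h),h.min(0) if len(h) else'',h.max(0)if len(h) else'',h.mean(0)if len(h) else'')
    # rack
    c=onz(n,[[242,182]] if n=='top' else [[257,183]],.06)[0];print('rack',c)
    m=(P[:,2]>.125)&(np.hypot(P[:,0]-c[0],P[:,1]-c[1])<.15);h=P[m]
    print(len(h),h.min(0),h.max(0))
```

```text
top ledge z -3.30858582835185e-05
lid px-> [ 0.55185543 -0.25182991  0.1       ]
199 [ 0.53992824 -0.27893231  0.01820465] [ 0.5795046  -0.23718211  0.10583815] [ 0.55545867 -0.25298129  0.09720933]
lid top 116 [ 0.54212559 -0.27893231  0.09219058] [ 0.5795046  -0.23872552  0.10583815] [ 0.56006499 -0.2589398   0.09956774]
rack [0.55272952 0.11224409 0.06      ]
886 [ 0.47399571 -0.00063448  0.12521083] [0.68074882 0.22596364 0.15658429]
side ledge z 0.0019571292530099465
lid px-> [ 0.56336638 -0.25577892  0.1       ]
384 [ 0.54077745 -0.27971423  0.01504044] [ 0.58419136 -0.2385597   0.10963519] [ 0.55543634 -0.26822162  0.07863033]
lid top 145 [ 0.54177155 -0.27971423  0.09207035] [ 0.58419136 -0.2385597   0.10963519] [ 0.5620981  -0.25953941  0.10130842]
rack [0.56583496 0.10138516 0.06      ]
855 [ 0.47305739 -0.00132144  0.12500703] [0.68348325 0.23352384 0.15780606]
```

View pics/ta.png

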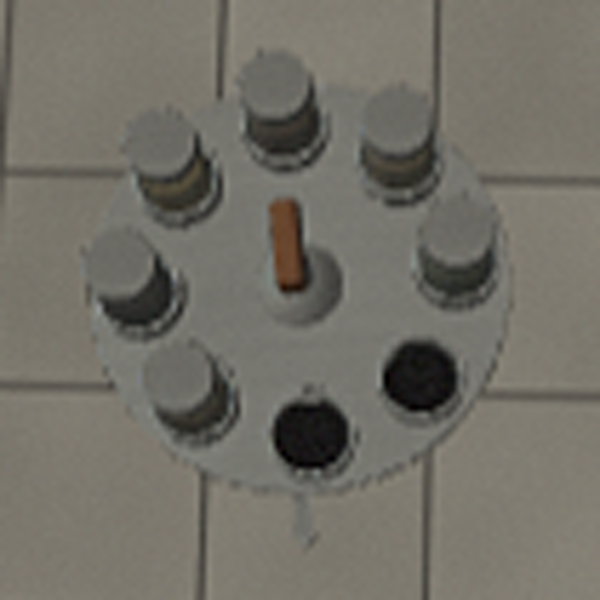

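View pics/sa.png

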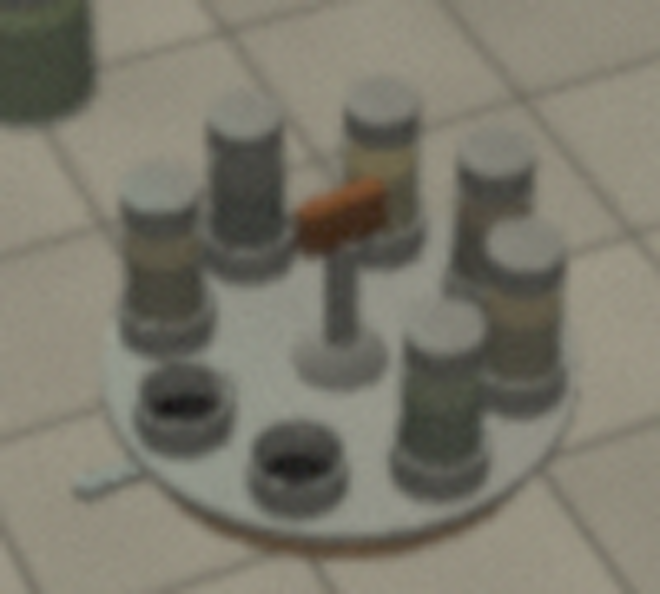

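View pics/tb.png

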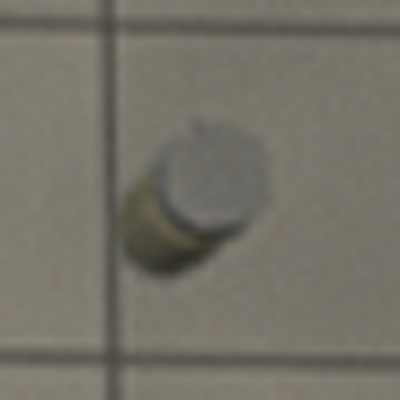

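The crops show a loose jar with an unobstructed lid, a wooden grip lying nearly along x, and the load cup dark disc at about (244,206). Now I'll fit lid centres, cup and grip in both views.

```bash
cat > rack.py <<'E'
from h import *
from scipy.optimize import least_squares
import sys
def rackfit(tag,verbose=True):
    L=[]
    for n in('top','side'):
        d=np.load(f'pics/{n}{tag}.npy');P,u,v=cloud(n,d)
        im=cv2.imread(f'pics/{n}{tag}.png')[:,:,::-1].astype(int)
        c=np.array([.565,.107])
        r=np.hypot(P[:,0]-c[0],P[:,1]-c[1])
        col=im[v,u]; wood=(col[:,0]-col[:,2]>45)
        h=P[(r<.15)&(P[:,2]>.133)&(P[:,2]<.148)&~wood&(r>.055)]
        # cluster
        lab=-np.ones(len(h),int);k=0;cs=[]
        rem=h.copy()
        ang=np.degrees(np.arctan2(h[:,1]-c[1],h[:,0]-c[0]))
        # fit: lids at phase
        from scipy.spatial import cKDTree
        t=cKDTree(h[:,:2]); seen=set()
        for i in range(len(h)):
            if i in seen: continue
            st=[i];g=[]
            while st:
                j=st.pop()
                if j in seen: continue
                seen.add(j);g.append(j);st+=t.query_ball_point(h[j,:2],.006)
            if len(g)>25:
                q=h[g]; (cx,cy),rad=cv2.minEnclosingCircle((q[:,:2]*1000).astype(np.float32))
                cs.append([q[:,0].mean(),q[:,1].mean(),rad]); 
                if verbose: print(n,len(g),q.mean(0).round(4),round(rad,1))
        L+=cs
        w=P[(r<.06)&wood&(P[:,2]>.11)]
        if len(w):
            wt=w[w[:,2]>.146];
            rect=cv2.minAreaRect((wt[:,:2]*1000).astype(np.float32)) if len(wt)>5 else None
            print(n,'wood',len(w),w.mean(0).round(4),'top',len(wt),rect)
    L=np.array(L)
    return L
if __name__=='__main__':
    L=rackfit(sys.argv[1])
E
python3 rack.py 0
python3 - <<'E'
from h import *
im=cv2.imread('pics/top0.png');g=cv2.cvtColor(im,cv2.COLOR_BGR2GRAY)
m=(g[185:220,230:280]<45).astype(np.uint8)
n,l,s,c=cv2.connectedComponentsWithStats(m)
for i in range(1,n):
    if s[i,4]>20: uv=c[i]+[230,185]; print('dark',uv,s[i],onz('top',uv,.064),onz('top',uv,.04))
# pointer tip & hub
print('pointer tip',onz('top',[[243.7,223.5]],.02))
P,u,v=cloud('top',np.load('pics/top0.npy'))
r=np.hypot(P[:,0]-.565,P[:,1]-.107)
mm=(r<.17)&(P[:,2]>.01)&(P[:,2]<.06);q=P[mm]
print(len(q),np.percentile(q,[1,50,99],axis=0))
(c,rad)=cv2.minEnclosingCircle((q[q[:,0]>.45][:,:2]*1000).astype(np.float32));print(c,rad)
E
```

```text
top 126 [0.6584 0.1249 0.1397] 21.4
top 115 [0.6401 0.0549 0.1397] 20.0
top 125 [0.6235 0.1881 0.1401] 20.6
top 128 [0.5784 0.0196 0.14  ] 20.4
top 120 [0.5554 0.2075 0.1398] 20.0
top 134 [0.4932 0.1725 0.1403] 20.6
top wood 50 [0.5666 0.115  0.1524] top 50 ((566.355712890625, 114.65581512451172), (43.216190338134766, 12.046018600463867), 7.702178955078125)
side 87 [0.626  0.186  0.1411] 21.5
side 92 [0.556  0.206  0.1412] 21.3
side 94 [0.6609 0.1225 0.1419] 22.4
side 100 [0.4921 0.1696 0.1413] 21.6
side 100 [0.6415 0.0534 0.1413] 23.0
side 111 [0.5782 0.0178 0.1412] 23.4
side wood 43 [0.5689 0.1142 0.1541] top 43 ((569.6876831054688, 114.48033142089844), (47.602054595947266, 15.95981216430664), 9.338822364807129)
dark [263.08474576 195.6440678 ] [ 27   5  13  12 118] [[0.50664549 0.03975518 0.064     ]] [[0.51066587 0.04007157 0.04      ]]
dark [243.89430894 205.72357724] [  8  15  13  12 123] [[0.47123845 0.10308527 0.064     ]] [[0.47458936 0.10459911 0.04      ]]
pointer tip [[0.41589532 0.10466471 0.02      ]]
2780 [[ 0.43841864 -0.00640304  0.01865336]
 [ 0.54629489  0.10344659  0.0403704 ]
 [ 0.67886878  0.22879393  0.05835521]]
(567.952392578125, 113.86196899414062) 126.92281341552734
```

```bash
python3 - <<'E'
from h import *
from rack import rackfit
from scipy.optimize import least_squares
L=rackfit('0',False)[:,:2]
def fit(pts):
    def f(p):
        d=pts-p[:2]; a=np.arctan2(d[:,1],d[:,0])-p[2]; k=np.round(a/(np.pi/4)); b=k*np.pi/4+p[2]
        return np.r_[(d-.095*np.c_[np.cos(b),np.sin(b)]).ravel()]
    r=least_squares(f,[.568,.114,np.radians(5)]);return r.x,np.degrees(r.x[2]),np.abs(r.fun).max()
for P in (L,L[:6],L[6:]):
    x,a,e=fit(P);print(x[:2],a,e);b=x[2]+np.pi;print('cup',x[:2]+.095*np.array([np.cos(b),np.sin(b)]))
# pointer in both views
for n in('top','side'):
    D=np.load(f'pics/{n}0.npy');P,u,v=cloud(n,D)
    r=np.hypot(P[:,0]-.568,P[:,1]-.1138)
    m=(r>.131)&(r<.165)&(P[:,2]>.008)&(P[:,0]<.45);q=P[m];print(n,len(q),q.mean(0),q.min(0),q.max(0))
    a=np.degrees(np.arctan2(.1138-q[:,1],.568-q[:,0]));print(a.mean(),a.std())
E
for i in 1; do python3 - <<'E'
import cv2
im=cv2.imread('pics/top0.png');cv2.imwrite('pics/tp.png',cv2.resize(im[205:230,225:265],(640,400),interpolation=cv2.INTER_CUBIC))
s=cv2.imread('pics/side0.png');cv2.imwrite('pics/sp.png',cv2.resize(s[190:215,205:245],(640,400),interpolation=cv2.INTER_CUBIC))
E
done
```

```text
top wood 50 [0.5666 0.115  0.1524] top 50 ((566.355712890625, 114.65581512451172), (43.216190338134766, 12.046018600463867), 7.702178955078125)
side wood 43 [0.5689 0.1142 0.1541] top 43 ((569.6876831054688, 114.48033142089844), (47.602054595947266, 15.95981216430664), 9.338822364807129)
[0.56645978 0.11256028] 6.828443767255936 0.0023362677084113326
cup [0.47213365 0.10126507]
[0.56599318 0.11358486] 6.825690531729629 0.0018875244327588303
cup [0.47166651 0.10229419]
[0.56692637 0.1115357 ] 6.831176988198874 0.0006909976937597845
cup [0.47260078 0.100236  ]
top 28 [0.42518212 0.10770082 0.0161957 ] [0.40500293 0.08409488 0.00897392] [0.43645052 0.1149594  0.02113839]
2.4342685886583157 2.7423865118979456
side 29 [0.42571539 0.10827036 0.01577384] [0.41398824 0.06603952 0.00811134] [0.43668498 0.14500806 0.02285989]
2.221546670831122 4.56270852099613
```

View pics/tp.png

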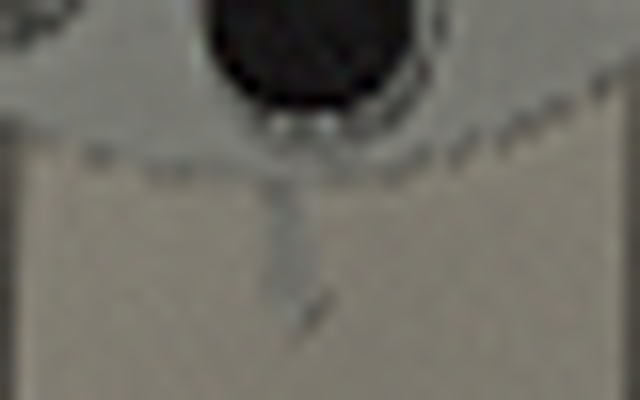

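View pics/sp.png

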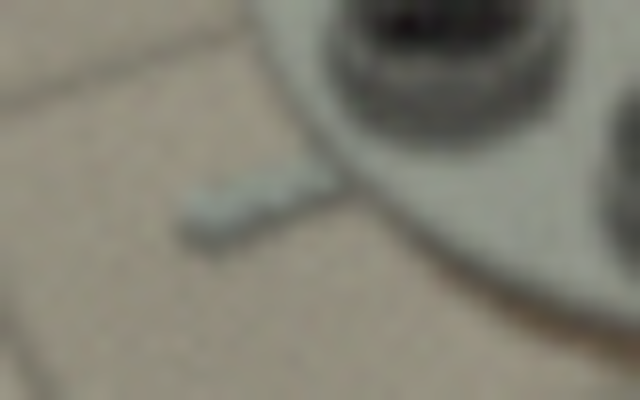

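Run:
```python
from h import *
im=cv2.imread('pics/top0.png');a=cv2.resize(im[250:384,0:134],(500,500),interpolation=cv2.INTER_CUBIC)
s=cv2.imread('pics/side0.png');b=cv2.resize(s[0:120,50:150],(417,500),interpolation=cv2.INTER_CUBIC)
cv2.imwrite('pics/g.png',np.hstack([a,b])[:,:800])
cv2.imwrite('pics/g.png',cv2.resize(np.hstack([a,b]),(780,425)))
P,u,v=cloud('top',np.load('pics/top0.npy'))
m=(P[:,2]>.05)&(abs(P[:,0]-.6)<.12)&(abs(P[:,1]+.42)<.12);q=P[m]
print('pot',cv2.minEnclosingCircle((q[:,:2]*1000).astype(np.float32)),q.min(0),q.max(0))
m=(P[:,2]>.195)&(P[:,0]>.4)&(abs(P[:,1]-.38)<.2);q=P[m]
print('stack',cv2.minEnclosingCircle((q[:,:2]*1000).astype(np.float32)),q.max(0))
for uv in ([243.4,225],[243.2,219.5]):
  p=onz('top',[uv],.018)[0];print(p,np.degrees(np.arctan2(.1127-p[1],.5665-p[0])),np.hypot(.1127-p[1],.5665-p[0]))
for uv in ([205+210/16,190+225/16],):
  p=onz('side',[uv],.018)[0];print(p,np.degrees(np.arctan2(.1127-p[1],.5665-p[0])),np.hypot(.1127-p[1],.5665-p[0]))
```

```text
pot ((603.8079833984375, -433.1401672363281), 74.44070434570312) [ 0.5366832  -0.50211444  0.0502091 ] [ 0.6733914  -0.36344335  0.13043914]
stack ((513.6975708007812, 441.2497253417969), 39.775909423828125) [0.54722626 0.48024256 0.21526032]
[0.41090738 0.10566307 0.018     ] 2.589531660858146 0.1557516677802463
[0.42981503 0.10692593 0.018     ] 2.418944902919379 0.1368068707807151
[0.42023661 0.10350616 0.018     ] 3.5967710208031893 0.14655206312173696
```

View pics/g.png

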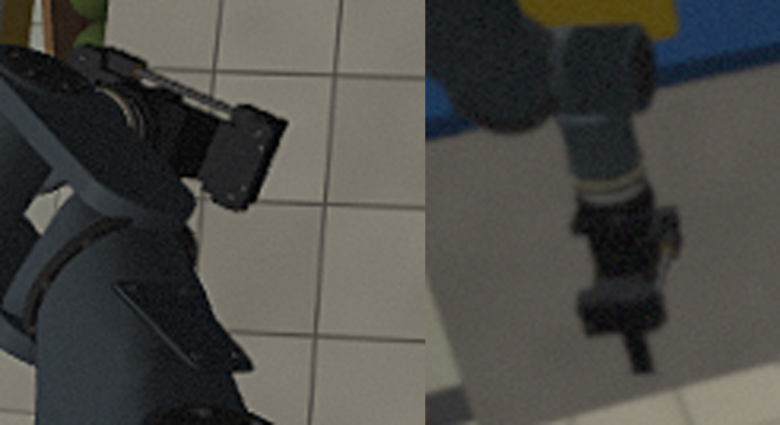

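The gripper body's long side runs along the jaws. With the jaws along x it clears the pot, whose edge is at y≈-0.36. The jar is at (0.5605,-0.259). The wheel phase is 6.8° against a rack yaw of about 2.7°.

```bash
python3 -m handwheel '[{"hand":1,"dz":2},{"hand":1,"dz":2,"dx":0.7,"dy":-2,"wz":-0.1},{"hand":1,"dx":1.6,"dy":-3.8,"wz":-0.12},{"hand":1,"dx":1.6,"dy":-3.8,"wz":-0.12},{"hand":1,"dx":1.6,"dy":-3.8,"wz":-0.12},{"hand":1,"dx":1.6,"dy":-3.8,"wz":-0.12},{"hand":1,"dx":1.6,"dy":-3.8,"wz":-0.12},{"hand":1,"dx":1.6,"dy":-3.8,"wz":-0.12},{"hand":1,"dx":1.6,"dy":-3.8,"wz":-0.12},{"hand":1,"dx":1.6,"dy":-3.8,"wz":-0.12}]'
python3 -m handwheel '[{"hand":1,"dx":1.6,"dy":-3.8},{"hand":1,"dx":1.6,"dy":-3.8},{"hand":1,"dx":1.6,"dy":-3.8},{"hand":1,"dx":1.6,"dy":-3.8},{"hand":1,"dx":1.6,"dy":-3.8},{"hand":1,"dx":1.6,"dy":-3.8},{"hand":1,"dx":1.6,"dy":-3.8},{"hand":1,"dx":1.6,"dy":-3.8},{"hand":1},{"hand":1}]'
```

```text
invalid input
invalid input
```

```bash
python3 -m handwheel '[{"hand":1,"dx":0,"dy":0,"dz":2,"wx":0,"wy":0,"wz":0},{"hand":1,"dx":0.7,"dy":-2,"dz":2,"wx":0,"wy":0,"wz":-0.1},{"hand":1,"dx":1.6,"dy":-3.8,"dz":0,"wx":0,"wy":0,"wz":-0.12},{"hand":1,"dx":1.6,"dy":-3.8,"dz":0,"wx":0,"wy":0,"wz":-0.12},{"hand":1,"dx":1.6,"dy":-3.8,"dz":0,"wx":0,"wy":0,"wz":-0.12},{"hand":1,"dx":1.6,"dy":-3.8,"dz":0,"wx":0,"wy":0,"wz":-0.12},{"hand":1,"dx":1.6,"dy":-3.8,"dz":0,"wx":0,"wy":0,"wz":-0.12},{"hand":1,"dx":1.6,"dy":-3.8,"dz":0,"wx":0,"wy":0,"wz":-0.12},{"hand":1,"dx":1.6,"dy":-3.8,"dz":0,"wx":0,"wy":0,"wz":-0.12},{"hand":1,"dx":1.6,"dy":-3.8,"dz":0,"wx":0,"wy":0,"wz":-0.12}]'
```

```text
time_s: 1.1
position: [0.3398, 0.2649, 0.2624]
tcp_rot: [[-0.172, 0.985, -0.0], [0.985, 0.172, -0.0], [-0.0, -0.0, -1.0]]
force: [0.9, -0.2, -0.6]
opening: 1.0
```

```bash
python3 -m handwheel '[{"hand":1,"dx":1.7,"dy":-4,"dz":0,"wx":0,"wy":0,"wz":-0.055},{"hand":1,"dx":1.7,"dy":-4,"dz":0,"wx":0,"wy":0,"wz":0},{"hand":1,"dx":1.7,"dy":-4,"dz":0,"wx":0,"wy":0,"wz":0},{"hand":1,"dx":1.7,"dy":-4,"dz":0,"wx":0,"wy":0,"wz":0},{"hand":1,"dx":1.7,"dy":-4,"dz":0,"wx":0,"wy":0,"wz":0},{"hand":1,"dx":1.7,"dy":-4,"dz":0,"wx":0,"wy":0,"wz":0},{"hand":1,"dx":1.7,"dy":-4,"dz":0,"wx":0,"wy":0,"wz":0},{"hand":1,"dx":1.7,"dy":-4,"dz":0,"wx":0,"wy":0,"wz":0},{"hand":1,"dx":1.7,"dy":-4,"dz":0,"wx":0,"wy":0,"wz":0},{"hand":1,"dx":1.7,"dy":-4,"dz":0,"wx":0,"wy":0,"wz":0}]'
python3 -m handwheel '[{"hand":1,"dx":1.7,"dy":-4,"dz":0,"wx":0,"wy":0,"wz":0},{"hand":1,"dx":1.7,"dy":-4,"dz":0,"wx":0,"wy":0,"wz":0},{"hand":1,"dx":1.7,"dy":-4,"dz":0,"wx":0,"wy":0,"wz":0},{"hand":1,"dx":0,"dy":0,"dz":0,"wx":0,"wy":0,"wz":0},{"hand":1,"dx":0,"dy":0,"dz":0,"wx":0,"wy":0,"wz":0}]'; python3 -c "
from h import *
save('top','top1');s=bot.read_state();print(s['position'],s['tcp_rot'],s['force'])"
```

```text
time_s: 2.1
position: [0.5098, -0.1352, 0.2622]
tcp_rot: [[-0.121, 0.993, -0.001], [0.993, 0.121, 0.001], [0.001, -0.001, -1.0]]
force: [-0.0, 0.2, -0.2]
opening: 1.001
time_s: 2.6
position: [0.5602, -0.254, 0.2615]
tcp_rot: [[-0.12, 0.993, -0.002], [0.993, 0.12, 0.002], [0.002, -0.002, -1.0]]
force: [0.9, 0.1, 0.2]
opening: 1.0
[ 0.55987516 -0.25278178  0.26166109] [[-0.12126148  0.99261851 -0.0020388 ]
 [ 0.99261818  0.12126547  0.00196098]
 [ 0.00219375 -0.00178596 -0.999996  ]] [ 0.67098177  0.88905306 -0.32765585]
```

View pics/top1.png

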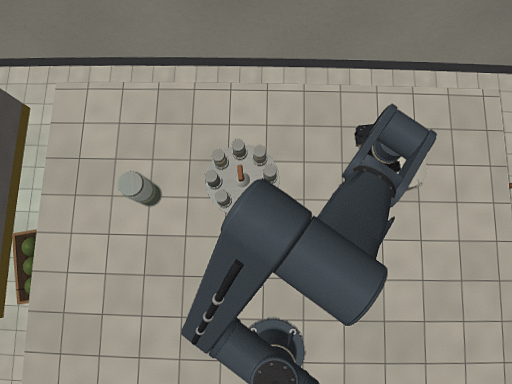

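The arm now covers the jar in the top view, and the TCP is about 6 mm short in y. I'll correct that and go down.

```bash
python3 -m handwheel '[{"hand":1,"dx":0.05,"dy":-0.6,"dz":-3,"wx":0,"wy":0,"wz":0},{"hand":1,"dx":0,"dy":0,"dz":-4,"wx":0,"wy":0,"wz":0},{"hand":1,"dx":0,"dy":0,"dz":-4,"wx":0,"wy":0,"wz":0},{"hand":1,"dx":0,"dy":0,"dz":-3,"wx":0,"wy":0,"wz":0},{"hand":1,"dx":0,"dy":0,"dz":-2.5,"wx":0,"wy":0,"wz":0},{"hand":1,"dx":0,"dy":0,"dz":-2.3,"wx":0,"wy":0,"wz":0},{"hand":1,"dx":0,"dy":0,"dz":-2.1,"wx":0,"wy":0,"wz":0},{"hand":1,"dx":0,"dy":0,"dz":0,"wx":0,"wy":0,"wz":0},{"hand":1,"dx":0,"dy":0,"dz":0,"wx":0,"wy":0,"wz":0}]'; python3 -c "
from h import *
save('side','side2');s=bot.read_state();print(s['position'],s['force'])
im=cv2.imread('pics/side2.png');cv2.imwrite('pics/s2.png',cv2.resize(im[180:300,240:380],(700,600)))"
```

```text
time_s: 3.55
position: [0.561, -0.2581, 0.0539]
tcp_rot: [[-0.123, 0.992, -0.001], [0.992, 0.123, 0.001], [0.001, -0.001, -1.0]]
force: [-0.3, -1.1, 0.3]
opening: 1.0
[ 0.56166341 -0.25887726  0.05468095] [ 0.0062264  -0.32136359 -0.40459291]
```

View pics/s2.png

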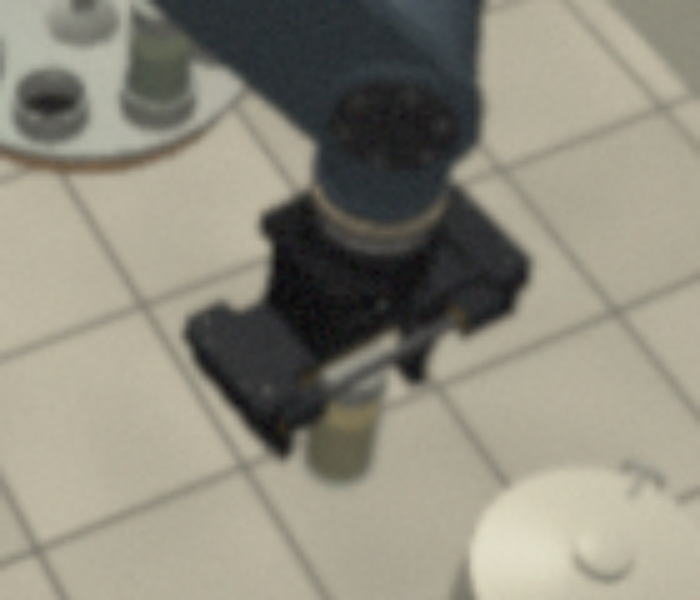

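The jar stands between the open fingers, so I'll close.

```bash
python3 -m handwheel '[{"hand":-1,"dx":0,"dy":0,"dz":0,"wx":0,"wy":0,"wz":0},{"hand":-1,"dx":0,"dy":0,"dz":0,"wx":0,"wy":0,"wz":0},{"hand":-1,"dx":0,"dy":0,"dz":0,"wx":0,"wy":0,"wz":0},{"hand":-1,"dx":0,"dy":0,"dz":0,"wx":0,"wy":0,"wz":0},{"hand":-1,"dx":0,"dy":0,"dz":0,"wx":0,"wy":0,"wz":0},{"hand":-1,"dx":0,"dy":0,"dz":0,"wx":0,"wy":0,"wz":0},{"hand":-1,"dx":0,"dy":0,"dz":0,"wx":0,"wy":0,"wz":0},{"hand":-1,"dx":0,"dy":0,"dz":0,"wx":0,"wy":0,"wz":0}]';python3 -c "
from h import *
s=bot.read_state();print(s['position'],s['force'],s['opening'])"
```

```text
time_s: 4.4
position: [0.5616, -0.2597, 0.0536]
tcp_rot: [[-0.122, 0.993, 0.001], [0.993, 0.122, -0.0], [-0.0, 0.001, -1.0]]
force: [1.4, 0.6, 0.1]
opening: 0.495
[ 0.56163003 -0.25965817  0.05363189] [1.37484068 0.5901188  0.11273953] 0.4952671565776455
```

The opening of 0.495 (≈43 mm) matches the jar. I'll lift 11 cm and carry it over the cup.

```bash
python3 -m handwheel '[{"hand":-1,"dx":0,"dy":0,"dz":1,"wx":0,"wy":0,"wz":0},{"hand":-1,"dx":0,"dy":0,"dz":3,"wx":0,"wy":0,"wz":0},{"hand":-1,"dx":0,"dy":0,"dz":3,"wx":0,"wy":0,"wz":0},{"hand":-1,"dx":-0.5,"dy":1,"dz":3,"wx":0,"wy":0,"wz":0},{"hand":-1,"dx":-1,"dy":3,"dz":1,"wx":0,"wy":0,"wz":0},{"hand":-1,"dx":-1,"dy":4,"dz":0,"wx":0,"wy":0,"wz":0},{"hand":-1,"dx":-1,"dy":4,"dz":0,"wx":0,"wy":0,"wz":0},{"hand":-1,"dx":-1,"dy":4,"dz":0,"wx":0,"wy":0,"wz":0},{"hand":-1,"dx":-1,"dy":4,"dz":0,"wx":0,"wy":0,"wz":0},{"hand":-1,"dx":-1,"dy":4,"dz":0,"wx":0,"wy":0,"wz":0}]'
python3 -m handwheel '[{"hand":-1,"dx":-1,"dy":4,"dz":0,"wx":0,"wy":0,"wz":0},{"hand":-1,"dx":-1,"dy":3.5,"dz":0,"wx":0,"wy":0,"wz":0},{"hand":-1,"dx":-0.4,"dy":2.6,"dz":0,"wx":0,"wy":0,"wz":0},{"hand":-1,"dx":0,"dy":1.5,"dz":0,"wx":0,"wy":0,"wz":0},{"hand":-1,"dx":0,"dy":0,"dz":0,"wx":0,"wy":0,"wz":0},{"hand":-1,"dx":0,"dy":0,"dz":0,"wx":0,"wy":0,"wz":0}]';python3 -c "
from h import *
s=bot.read_state();print(s['position'],s['force'],s['moment'],s['opening'])
save('top','top3');save('side','side3')
im=cv2.imread('pics/side3.png');cv2.imwrite('pics/s3.png',cv2.resize(im[90:230,180:320],(600,600)))"
```

```text
time_s: 5.4
position: [0.495, -0.018, 0.1639]
tcp_rot: [[-0.121, 0.993, -0.001], [0.993, 0.121, 0.0], [0.0, -0.001, -1.0]]
force: [0.7, 0.3, -1.5]
opening: 0.502
time_s: 6.0
position: [0.472, 0.0964, 0.1638]
tcp_rot: [[-0.123, 0.992, -0.0], [0.992, 0.123, -0.001], [-0.001, -0.0, -1.0]]
force: [0.4, -0.4, -1.4]
opening: 0.5
[0.4719855  0.09643785 0.1637753 ] [ 0.35528931 -0.39114164 -1.43414479] [-0.11306305  0.05631222 -0.03267041] 0.5003969929052763
```

View pics/s3.png

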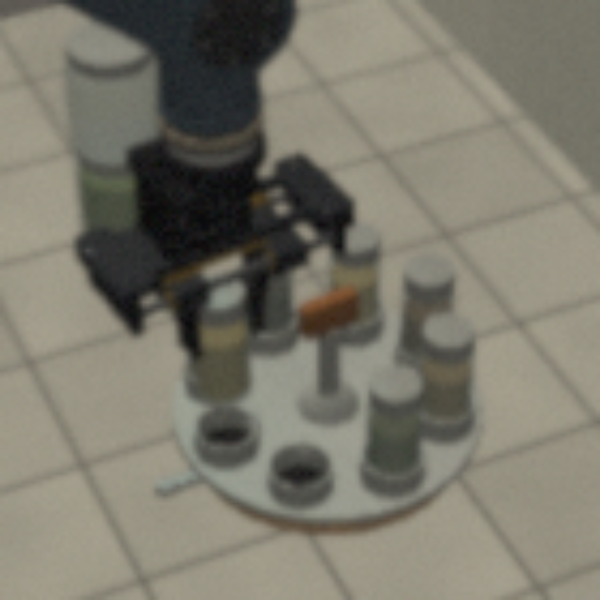

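Run:
```python
from h import *
im=cv2.imread('pics/side3.png');x0,y0,w,h,k=220,140,50,66,9
a=cv2.resize(im[y0:y0+h,x0:x0+w],None,fx=k,fy=k,interpolation=cv2.INTER_CUBIC)
def dr(P,c):
    q=(proj('side',P)-[x0,y0]+.5)*k
    cv2.polylines(a,[q.astype(int)],True,c,1)
t=np.linspace(0,2*np.pi,60);C=np.c_[np.cos(t),np.sin(t)]
J=np.array([.472,.0964])
for z,r in((.111,.022),(.191,.022),(.211,.0205)): dr(np.c_[J+r*C,0*t+z],(0,0,255))
K=np.array([.4721,.1013])
dr(np.c_[K+.023*C,0*t+.064],(0,255,0));dr(np.c_[K+.026*C,0*t+.064],(0,255,0))
cv2.imwrite('pics/s3z.png',a)
```

```text
(no output)
```

View pics/s3z.png

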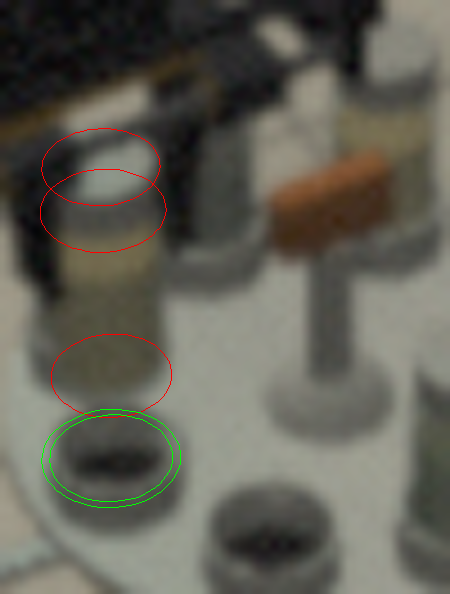

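Run:
```python
from h import *
from scipy.optimize import least_squares
P,u,v=cloud('side',np.load('pics/side3.npy'))
_,R,_=cal('side');print('cam axes in world',R.round(2))
r=np.hypot(P[:,0]-.472,P[:,1]-.097)
for z0,z1 in((.115,.135),(.13,.155),(.115,.155)):
    q=P[(P[:,2]>z0)&(P[:,2]<z1)&(r<.032)]
    f=least_squares(lambda p:np.hypot(q[:,0]-p[0],q[:,1]-p[1])-.022,[.472,.097],loss='soft_l1',f_scale=.001)
    print(len(q),f.x,np.abs(f.fun).mean())
r=np.hypot(P[:,0]-.472,P[:,1]-.101)
q=P[(P[:,2]>.058)&(P[:,2]<.069)&(r<.035)]
f=least_squares(lambda p:np.hypot(q[:,0]-p[0],q[:,1]-p[1])-.0245,[.472,.101],loss='soft_l1',f_scale=.002);print('rim',len(q),f.x,np.abs(f.fun).mean(),q[:,2].mean())
q=P[(P[:,2]>.043)&(P[:,2]<.060)&(r<.035)&(r>.019)]
f=least_squares(lambda p:np.hypot(q[:,0]-p[0],q[:,1]-p[1])-.026,[.472,.101],loss='soft_l1',f_scale=.001);print('outer wall',len(q),f.x,np.abs(f.fun).mean())
q=P[(P[:,2]>.015)&(P[:,2]<.14)];
# column
r=np.hypot(P[:,0]-.567,P[:,1]-.113);q=P[(r<.02)&(P[:,2]>.06)&(P[:,2]<.115)];print('col',len(q),q.mean(0))
```

```text
cam axes in world [[ 0.9  -0.43  0.  ]
 [-0.3  -0.64 -0.7 ]
 [ 0.3   0.63 -0.71]]
58 [0.47297874 0.09913884] 0.0012369416290611331
72 [0.47257422 0.09888218] 0.0013426365636817535
115 [0.47280319 0.09899227] 0.0012546064552890173
rim 69 [0.47396865 0.10343528] 0.0012410642902543326 0.06293403276119472
outer wall 125 [0.47407073 0.10242824] 0.002718355223770504
col 62 [0.56578934 0.10954488 0.08824676]
```

The side-view depth puts the cup (+1, +4) mm from the held jar, so I'll shift by that and lower to about 6 mm above the rim.

```bash
python3 -m handwheel '[{"hand":-1,"dx":0.1,"dy":0.45,"dz":-1,"wx":0,"wy":0,"wz":0},{"hand":-1,"dx":0,"dy":0,"dz":-1.5,"wx":0,"wy":0,"wz":0},{"hand":-1,"dx":0,"dy":0,"dz":-1,"wx":0,"wy":0,"wz":0},{"hand":-1,"dx":0,"dy":0,"dz":-0.5,"wx":0,"wy":0,"wz":0},{"hand":-1,"dx":0,"dy":0,"dz":0,"wx":0,"wy":0,"wz":0},{"hand":-1,"dx":0,"dy":0,"dz":0,"wx":0,"wy":0,"wz":0}]';python3 - <<'E'
from h import *
s=bot.read_state();print(s['position'],s['force'],s['moment'])
im,d=save('side','side4')
from scipy.optimize import least_squares
P,u,v=cloud('side',d)
r=np.hypot(P[:,0]-.473,P[:,1]-.101)
q=P[(P[:,2]>.08)&(P[:,2]<.12)&(r<.032)]
f=least_squares(lambda p:np.hypot(q[:,0]-p[0],q[:,1]-p[1])-.022,[.472,.097],loss='soft_l1',f_scale=.001)
print(len(q),f.x,np.abs(f.fun).mean())
q=P[(P[:,2]>.058)&(P[:,2]<.068)&(r<.035)]
f=least_squares(lambda p:np.hypot(q[:,0]-p[0],q[:,1]-p[1])-.0245,[.472,.101],loss='soft_l1',f_scale=.002);print('rim',len(q),f.x)
q=P[(P[:,2]>.045)&(P[:,2]<.058)&(r<.035)&(r>.019)]
f=least_squares(lambda p:np.hypot(q[:,0]-p[0],q[:,1]-p[1])-.026,[.472,.101],loss='soft_l1',f_scale=.001);print('outer',len(q),f.x)
im=im[:,:,::-1]
cv2.imwrite('pics/s4.png',cv2.resize(im[150:216,215:275],None,fx=9,fy=9,interpolation=cv2.INTER_CUBIC))
E
```

```text
time_s: 6.7
position: [0.4734, 0.1009, 0.1235]
tcp_rot: [[-0.121, 0.993, -0.0], [0.993, 0.121, -0.0], [0.0, -0.0, -1.0]]
force: [-0.5, -0.2, -2.5]
opening: 0.502
[0.47340951 0.10086467 0.12350424] [-0.52982441 -0.18280629 -2.51518274] [-0.07596332  0.08028068  0.01709239]
109 [0.4734515  0.10413029] 0.001206216445929305
rim 41 [0.47383358 0.10384295]
outer 48 [0.4756191  0.10489267]
```

View pics/s4.png

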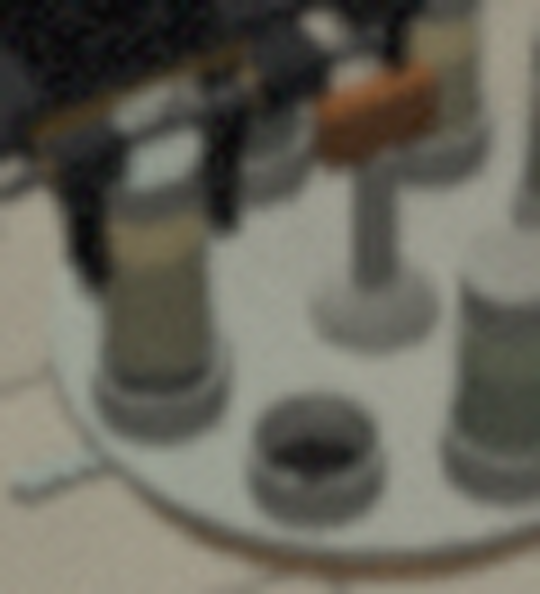

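The crop shows the jar directly over the cup (jar axis about (232,183), cup about (233,193)). I'll feel downward slowly.

```bash
python3 -m handwheel '[{"hand":-1,"dx":0,"dy":0,"dz":-0.2,"wx":0,"wy":0,"wz":0},{"hand":-1,"dx":0,"dy":0,"dz":-0.2,"wx":0,"wy":0,"wz":0},{"hand":-1,"dx":0,"dy":0,"dz":-0.1,"wx":0,"wy":0,"wz":0},{"hand":-1,"dx":0,"dy":0,"dz":0,"wx":0,"wy":0,"wz":0}]'; for i in 1; do python3 -m handwheel '[{"hand":-1,"dx":0,"dy":0,"dz":-0.1,"wx":0,"wy":0,"wz":0},{"hand":-1,"dx":0,"dy":0,"dz":0,"wx":0,"wy":0,"wz":0}]';python3 -m handwheel '[{"hand":-1,"dx":0,"dy":0,"dz":-0.1,"wx":0,"wy":0,"wz":0},{"hand":-1,"dx":0,"dy":0,"dz":0,"wx":0,"wy":0,"wz":0}]'; done
```

```text
time_s: 7.15
position: [0.4732, 0.101, 0.1185]
tcp_rot: [[-0.122, 0.993, -0.0], [0.993, 0.122, -0.0], [0.0, -0.0, -1.0]]
force: [-0.4, 0.5, -2.0]
opening: 0.5
time_s: 7.35
position: [0.4732, 0.101, 0.1175]
tcp_rot: [[-0.122, 0.993, -0.0], [0.993, 0.122, -0.0], [-0.0, -0.0, -1.0]]
force: [0.7, 0.7, -1.9]
opening: 0.498
time_s: 7.55
position: [0.4732, 0.101, 0.1165]
tcp_rot: [[-0.122, 0.993, -0.0], [0.993, 0.122, 0.0], [0.0, -0.0, -1.0]]
force: [-0.4, -0.4, -1.9]
opening: 0.493
```

```bash
python3 -m handwheel '[{"hand":-1,"dx":0,"dy":0,"dz":-0.1,"wx":0,"wy":0,"wz":0},{"hand":-1,"dx":0,"dy":0,"dz":0,"wx":0,"wy":0,"wz":0}]';python3 -m handwheel '[{"hand":-1,"dx":0,"dy":0,"dz":-0.1,"wx":0,"wy":0,"wz":0},{"hand":-1,"dx":0,"dy":0,"dz":0,"wx":0,"wy":0,"wz":0}]';python3 -c "
from rig import bot;print(bot.read_state()['moment'])"
```

```text
time_s: 7.75
position: [0.4732, 0.101, 0.1154]
tcp_rot: [[-0.122, 0.993, -0.0], [0.993, 0.122, 0.0], [0.0, -0.0, -1.0]]
force: [-0.2, -0.5, -1.6]
opening: 0.495
time_s: 7.95
position: [0.4733, 0.101, 0.1145]
tcp_rot: [[-0.122, 0.993, -0.0], [0.993, 0.122, 0.0], [0.0, 0.0, -1.0]]
force: [0.6, 0.4, -2.4]
opening: 0.497
[-0.08174954  0.03634646  0.01758643]
```

```bash
python3 -m handwheel '[{"hand":-1,"dx":0,"dy":0,"dz":-0.1,"wx":0,"wy":0,"wz":0},{"hand":-1,"dx":0,"dy":0,"dz":-0.1,"wx":0,"wy":0,"wz":0},{"hand":-1,"dx":0,"dy":0,"dz":0,"wx":0,"wy":0,"wz":0}]';python3 -m handwheel '[{"hand":-1,"dx":0,"dy":0,"dz":-0.1,"wx":0,"wy":0,"wz":0},{"hand":-1,"dx":0,"dy":0,"dz":-0.1,"wx":0,"wy":0,"wz":0},{"hand":-1,"dx":0,"dy":0,"dz":0,"wx":0,"wy":0,"wz":0}]'
```

```text
time_s: 8.25
position: [0.4732, 0.101, 0.1124]
tcp_rot: [[-0.122, 0.993, -0.0], [0.993, 0.122, 0.0], [0.0, -0.0, -1.0]]
force: [0.1, -0.1, -2.9]
opening: 0.497
time_s: 8.55
position: [0.4733, 0.101, 0.1104]
tcp_rot: [[-0.122, 0.993, -0.0], [0.993, 0.122, 0.0], [0.0, -0.0, -1.0]]
force: [0.3, -0.3, -2.2]
opening: 0.501
```

It has gone about 7 mm past the rim with no contact force. Next is the spring nose, expected at TCP z≈0.1065.

```bash
python3 -m handwheel '[{"hand":-1,"dx":0,"dy":0,"dz":-0.1,"wx":0,"wy":0,"wz":0},{"hand":-1,"dx":0,"dy":0,"dz":-0.1,"wx":0,"wy":0,"wz":0},{"hand":-1,"dx":0,"dy":0,"dz":0,"wx":0,"wy":0,"wz":0}]';python3 -m handwheel '[{"hand":-1,"dx":0,"dy":0,"dz":-0.1,"wx":0,"wy":0,"wz":0},{"hand":-1,"dx":0,"dy":0,"dz":-0.1,"wx":0,"wy":0,"wz":0},{"hand":-1,"dx":0,"dy":0,"dz":0,"wx":0,"wy":0,"wz":0}]';python3 -m handwheel '[{"hand":-1,"dx":0,"dy":0,"dz":-0.1,"wx":0,"wy":0,"wz":0},{"hand":-1,"dx":0,"dy":0,"dz":0,"wx":0,"wy":0,"wz":0}]'
```

```text
time_s: 8.85
position: [0.4733, 0.101, 0.1084]
tcp_rot: [[-0.122, 0.993, 0.0], [0.993, 0.122, 0.0], [0.0, 0.0, -1.0]]
force: [-0.4, -0.5, -2.2]
opening: 0.496
time_s: 9.15
position: [0.4731, 0.1011, 0.1069]
tcp_rot: [[-0.122, 0.993, -0.0], [0.993, 0.122, 0.0], [0.0, -0.0, -1.0]]
force: [-1.3, 0.4, 3.6]
opening: 0.495
time_s: 9.35
position: [0.4731, 0.1011, 0.1057]
tcp_rot: [[-0.122, 0.993, -0.0], [0.993, 0.122, 0.0], [0.0, -0.0, -1.0]]
force: [-1.0, 1.3, 2.3]
opening: 0.499
```

The nose contacts at the expected height with about 5 N. I'll press on gently.

```bash
python3 -m handwheel '[{"hand":-1,"dx":0,"dy":0,"dz":-0.1,"wx":0,"wy":0,"wz":0},{"hand":-1,"dx":0,"dy":0,"dz":0,"wx":0,"wy":0,"wz":0}]';python3 -m handwheel '[{"hand":-1,"dx":0,"dy":0,"dz":-0.1,"wx":0,"wy":0,"wz":0},{"hand":-1,"dx":0,"dy":0,"dz":0,"wx":0,"wy":0,"wz":0}]';python3 -m handwheel '[{"hand":-1,"dx":0,"dy":0,"dz":-0.1,"wx":0,"wy":0,"wz":0},{"hand":-1,"dx":0,"dy":0,"dz":0,"wx":0,"wy":0,"wz":0}]'
```

```text
time_s: 9.55
position: [0.4731, 0.1011, 0.1044]
tcp_rot: [[-0.122, 0.993, -0.0], [0.993, 0.122, 0.0], [0.0, -0.0, -1.0]]
force: [-0.2, 0.6, 0.2]
opening: 0.502
time_s: 9.75
position: [0.4731, 0.1011, 0.1033]
tcp_rot: [[-0.122, 0.993, -0.0], [0.993, 0.122, 0.0], [0.0, -0.0, -1.0]]
force: [-0.6, 1.8, 0.1]
opening: 0.499
time_s: 9.95
position: [0.4731, 0.1011, 0.1023]
tcp_rot: [[-0.122, 0.993, -0.0], [0.993, 0.122, 0.0], [0.0, -0.0, -1.0]]
force: [-0.3, 1.8, 0.9]
opening: 0.497
```

```bash
python3 -m handwheel '[{"hand":-1,"dx":0,"dy":0,"dz":-0.1,"wx":0,"wy":0,"wz":0},{"hand":-1,"dx":0,"dy":0,"dz":-0.1,"wx":0,"wy":0,"wz":0},{"hand":-1,"dx":0,"dy":0,"dz":0,"wx":0,"wy":0,"wz":0}]';python3 -m handwheel '[{"hand":-1,"dx":0,"dy":0,"dz":-0.1,"wx":0,"wy":0,"wz":0},{"hand":-1,"dx":0,"dy":0,"dz":-0.1,"wx":0,"wy":0,"wz":0},{"hand":-1,"dx":0,"dy":0,"dz":0,"wx":0,"wy":0,"wz":0}]';python3 -m handwheel '[{"hand":-1,"dx":0,"dy":0,"dz":-0.1,"wx":0,"wy":0,"wz":0},{"hand":-1,"dx":0,"dy":0,"dz":-0.1,"wx":0,"wy":0,"wz":0},{"hand":-1,"dx":0,"dy":0,"dz":0,"wx":0,"wy":0,"wz":0}]'
```

```text
time_s: 10.25
position: [0.4732, 0.101, 0.1004]
tcp_rot: [[-0.122, 0.993, -0.0], [0.993, 0.122, 0.0], [0.0, -0.0, -1.0]]
force: [-0.8, 1.8, 0.6]
opening: 0.5
time_s: 10.55
position: [0.4733, 0.101, 0.0983]
tcp_rot: [[-0.122, 0.993, 0.0], [0.993, 0.122, 0.0], [0.0, 0.0, -1.0]]
force: [-0.6, 2.5, 0.3]
opening: 0.498
time_s: 10.85
position: [0.4733, 0.101, 0.0964]
tcp_rot: [[-0.122, 0.993, 0.0], [0.993, 0.122, 0.0], [0.0, 0.0, -1.0]]
force: [0.3, 3.0, 0.7]
opening: 0.5
```

```bash
python3 -m handwheel '[{"hand":-1,"dx":0,"dy":0.05,"dz":-0.1,"wx":0,"wy":0,"wz":0},{"hand":-1,"dx":0,"dy":0,"dz":-0.1,"wx":0,"wy":0,"wz":0},{"hand":-1,"dx":0,"dy":0,"dz":0,"wx":0,"wy":0,"wz":0}]';python3 -m handwheel '[{"hand":-1,"dx":0,"dy":0,"dz":-0.1,"wx":0,"wy":0,"wz":0},{"hand":-1,"dx":0,"dy":0,"dz":0,"wx":0,"wy":0,"wz":0}]'
```

```text
time_s: 11.15
position: [0.4733, 0.1014, 0.0943]
tcp_rot: [[-0.122, 0.993, -0.0], [0.993, 0.122, -0.0], [-0.0, -0.0, -1.0]]
force: [0.4, 1.7, 0.2]
opening: 0.498
time_s: 11.35
position: [0.4733, 0.1014, 0.0935]
tcp_rot: [[-0.122, 0.993, 0.0], [0.993, 0.122, -0.0], [-0.0, 0.0, -1.0]]
force: [-1.1, 1.9, 2.1]
opening: 0.497
```

```bash
python3 -c "
from h import *
im,d=save('side','side5');im=im[:,:,::-1]
cv2.imwrite('pics/s5.png',cv2.resize(im[150:216,215:275],None,fx=9,fy=9,interpolation=cv2.INTER_CUBIC))"
```

```text
(no output)
```

View pics/s5.png

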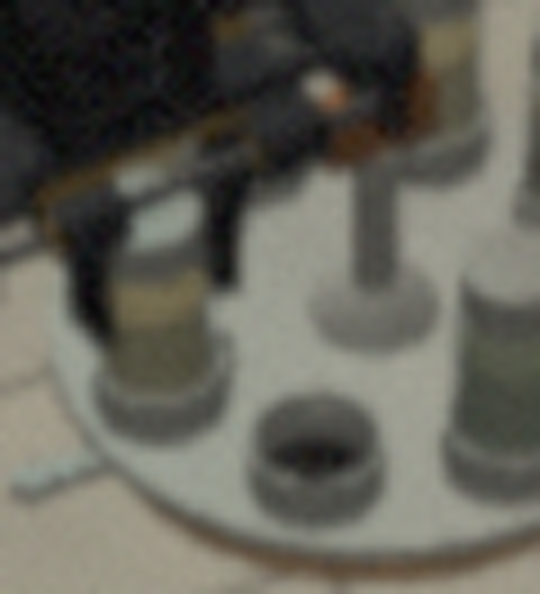

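The jar stands well inside the cup. I'll press a little further to feel the floor.

```bash
python3 -m handwheel '[{"hand":-1,"dx":0,"dy":0,"dz":-0.05,"wx":0,"wy":0,"wz":0},{"hand":-1,"dx":0,"dy":0,"dz":0,"wx":0,"wy":0,"wz":0}]';python3 -m handwheel '[{"hand":-1,"dx":0,"dy":0,"dz":-0.05,"wx":0,"wy":0,"wz":0},{"hand":-1,"dx":0,"dy":0,"dz":0,"wx":0,"wy":0,"wz":0}]'
```

```text
time_s: 11.6
position: [0.4733, 0.1015, 0.0934]
tcp_rot: [[-0.122, 0.993, 0.0], [0.993, 0.122, -0.0], [-0.0, 0.0, -1.0]]
force: [-0.4, 1.2, 5.2]
opening: 0.499
time_s: 11.8
position: [0.4733, 0.1015, 0.0934]
tcp_rot: [[-0.122, 0.993, 0.0], [0.993, 0.122, -0.0], [-0.0, 0.0, -1.0]]
force: [-1.1, 1.1, 9.7]
opening: 0.499
```

Firm floor at TCP z 0.0934 as predicted, with 10 N. I'll relax, open part-way and rise.

```bash
python3 -m handwheel '[{"hand":-1,"dx":0,"dy":0,"dz":0.1,"wx":0,"wy":0,"wz":0},{"hand":0.4,"dx":0,"dy":0,"dz":0,"wx":0,"wy":0,"wz":0},{"hand":0.4,"dx":0,"dy":0,"dz":0,"wx":0,"wy":0,"wz":0},{"hand":0.4,"dx":0,"dy":0,"dz":0,"wx":0,"wy":0,"wz":0},{"hand":0.4,"dx":0,"dy":0,"dz":0,"wx":0,"wy":0,"wz":0},{"hand":0.4,"dx":0,"dy":0,"dz":0,"wx":0,"wy":0,"wz":0}]'
```

```text
time_s: 12.4
position: [0.4733, 0.1014, 0.0935]
tcp_rot: [[-0.122, 0.993, 0.0], [0.993, 0.122, -0.0], [-0.0, 0.0, -1.0]]
force: [0.4, -1.1, 0.1]
opening: 0.694
```

```bash
python3 -m handwheel '[{"hand":0.4,"dx":0,"dy":0,"dz":1,"wx":0,"wy":0,"wz":0},{"hand":0.4,"dx":0,"dy":0,"dz":2,"wx":0,"wy":0,"wz":0},{"hand":0.4,"dx":0,"dy":0,"dz":3,"wx":0,"wy":0,"wz":0},{"hand":0.4,"dx":0,"dy":0,"dz":3,"wx":0,"wy":0,"wz":0},{"hand":0.4,"dx":-2,"dy":0,"dz":3,"wx":0,"wy":0,"wz":0.14},{"hand":0.4,"dx":-3,"dy":0,"dz":2,"wx":0,"wy":0,"wz":0.14},{"hand":0.4,"dx":-1,"dy":0,"dz":0,"wx":0,"wy":0,"wz":0.14},{"hand":0.4,"dx":0,"dy":0,"dz":0,"wx":0,"wy":0,"wz":0.14},{"hand":0.4,"dx":0,"dy":0,"dz":0,"wx":0,"wy":0,"wz":0.14},{"hand":0.4,"dx":0,"dy":0,"dz":0,"wx":0,"wy":0,"wz":0.14}]'
python3 -m handwheel '[{"hand":0.4,"dx":0,"dy":0,"dz":0,"wx":0,"wy":0,"wz":0.14},{"hand":0.4,"dx":0,"dy":0,"dz":0,"wx":0,"wy":0,"wz":0.14},{"hand":0.4,"dx":0,"dy":0,"dz":0,"wx":0,"wy":0,"wz":0.14},{"hand":0.4,"dx":0,"dy":0,"dz":0,"wx":0,"wy":0,"wz":0.14},{"hand":0.4,"dx":0,"dy":0,"dz":0,"wx":0,"wy":0,"wz":0.14},{"hand":0.4,"dx":0,"dy":0,"dz":0,"wx":0,"wy":0,"wz":0.03},{"hand":0.4,"dx":0,"dy":0,"dz":0,"wx":0,"wy":0,"wz":0}]'
cat > chk.py <<'E'
import sys
from h import *
from scipy.optimize import least_squares
t=sys.argv[1]
im,d=save('side','side'+t)
P,u,v=cloud('side',d);c=np.array([.567,.1127]);r=np.hypot(P[:,0]-c[0],P[:,1]-c[1])
col=im.astype(int)[v,u];wood=(col[:,0]-col[:,2]>45)
h=P[(r>.06)&(r<.13)&(P[:,2]>.130)&(P[:,2]<.150)&~wood]
a=np.degrees(np.arctan2(h[:,1]-c[1],h[:,0]-c[0]))
from scipy.cluster.hierarchy import fclusterdata
lab=fclusterdata(h[:,:2],.007,criterion='distance')
for k in set(lab):
    q=h[lab==k]
    if len(q)>25: m=q.mean(0);print(len(q),m.round(4),'ang',round(float(np.degrees(np.arctan2(m[1]-c[1],m[0]-c[0]))),1),'r',round(float(np.hypot(*(m[:2]-c))),4))
w=P[(r<.06)&wood&(P[:,2]>.147)]
if len(w)>10: print('wood',len(w),w.mean(0).round(4),cv2.minAreaRect((w[:,:2]*1000).astype(np.float32)))
cv2.imwrite('pics/c%s.png'%t,cv2.resize(im[120:225,190:310,::-1],None,fx=5,fy=5,interpolation=cv2.INTER_CUBIC))
E
python3 chk.py 6
```

```text
time_s: 13.4
position: [0.413, 0.1015, 0.2344]
tcp_rot: [[-0.824, 0.567, 0.001], [0.567, 0.824, -0.0], [-0.001, 0.001, -1.0]]
force: [0.2, -0.2, -0.6]
opening: 0.699
time_s: 14.1
position: [0.4132, 0.1015, 0.234]
tcp_rot: [[-0.993, -0.119, 0.001], [-0.119, 0.993, 0.0], [-0.001, -0.0, -1.0]]
force: [-0.1, -0.2, 0.2]
opening: 0.695
101 [0.5557 0.2051 0.1403] ang 97.0 r 0.0931
109 [0.4916 0.1692 0.1405] ang 143.2 r 0.0942
118 [0.4706 0.0995 0.1403] ang -172.2 r 0.0973
97 [0.6258 0.1851 0.1404] ang 50.9 r 0.0933
121 [0.5784 0.0175 0.1403] ang -83.1 r 0.0959
104 [0.6606 0.1221 0.1405] ang 5.7 r 0.094
107 [0.6414 0.0529 0.1407] ang -38.8 r 0.0955
wood 42 [0.5685 0.1134 0.155 ] ((568.5853881835938, 113.66221618652344), (44.895591735839844, 14.932750701904297), 3.937673330307007)
```

View pics/c6.png

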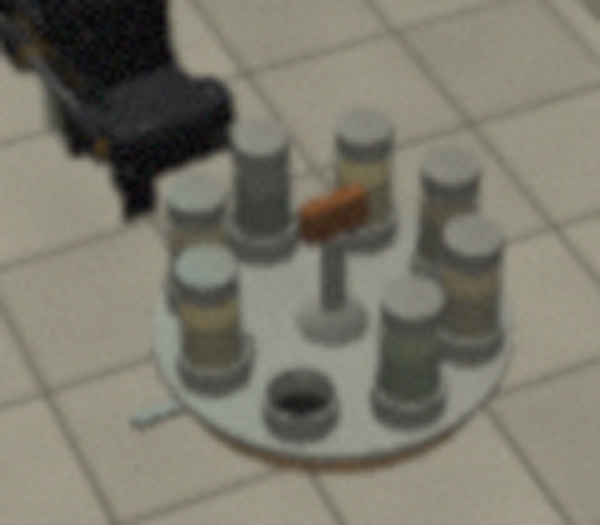

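The loaded jar's lid top is at 0.140, level with the six fixed jars, so it is home. The wheel phase is still about 6.8°. Now I'll go over the knob.

```bash
python3 -m handwheel '[{"hand":0.4,"dx":3,"dy":0.2,"dz":0,"wx":0,"wy":0,"wz":0},{"hand":0.4,"dx":4,"dy":0.3,"dz":0,"wx":0,"wy":0,"wz":0},{"hand":0.4,"dx":4,"dy":0.3,"dz":0,"wx":0,"wy":0,"wz":0},{"hand":0.4,"dx":3,"dy":0.3,"dz":0,"wx":0,"wy":0,"wz":0},{"hand":0.4,"dx":1.4,"dy":0,"dz":-1,"wx":0,"wy":0,"wz":0},{"hand":0.4,"dx":0,"dy":0,"dz":-3,"wx":0,"wy":0,"wz":0},{"hand":0.4,"dx":0,"dy":0,"dz":-2,"wx":0,"wy":0,"wz":0},{"hand":0.4,"dx":0,"dy":0,"dz":0,"wx":0,"wy":0,"wz":0},{"hand":0.4,"dx":0,"dy":0,"dz":0,"wx":0,"wy":0,"wz":0}]'
python3 -m handwheel '[{"hand":0.4,"dx":0,"dy":0,"dz":-2,"wx":0,"wy":0,"wz":0},{"hand":0.4,"dx":0,"dy":0,"dz":-2,"wx":0,"wy":0,"wz":0},{"hand":0.4,"dx":0,"dy":0,"dz":-1.5,"wx":0,"wy":0,"wz":0},{"hand":0.4,"dx":0,"dy":0,"dz":0,"wx":0,"wy":0,"wz":0},{"hand":0.4,"dx":0,"dy":0,"dz":0,"wx":0,"wy":0,"wz":0}]'
python3 chk.py 7
```

```text
time_s: 15.05
position: [0.5673, 0.1125, 0.1736]
tcp_rot: [[-0.993, -0.12, -0.001], [-0.12, 0.993, -0.0], [0.001, 0.0, -1.0]]
force: [0.5, 0.3, 0.8]
opening: 0.699
time_s: 15.55
position: [0.5682, 0.1125, 0.1199]
tcp_rot: [[-0.993, -0.121, 0.002], [-0.121, 0.993, 0.0], [-0.002, -0.0, -1.0]]
force: [0.4, 0.4, 0.0]
opening: 0.695
121 [0.5779 0.0172 0.1407] ang -83.5 r 0.0961
115 [0.6409 0.0524 0.1402] ang -39.2 r 0.0953
34 [0.6724 0.1216 0.1402] ang 4.8 r 0.1058
57 [0.5485 0.2009 0.1391] ang 101.9 r 0.0902
117 [0.4704 0.0992 0.1405] ang -172.0 r 0.0975
105 [0.4922 0.1701 0.1403] ang 142.5 r 0.0943
wood 11 [0.5486 0.1078 0.1578] ((545.038330078125, 94.05167388916016), (48.56342315673828, 9.64469051361084), 74.0716552734375)
```

View pics/c7.png

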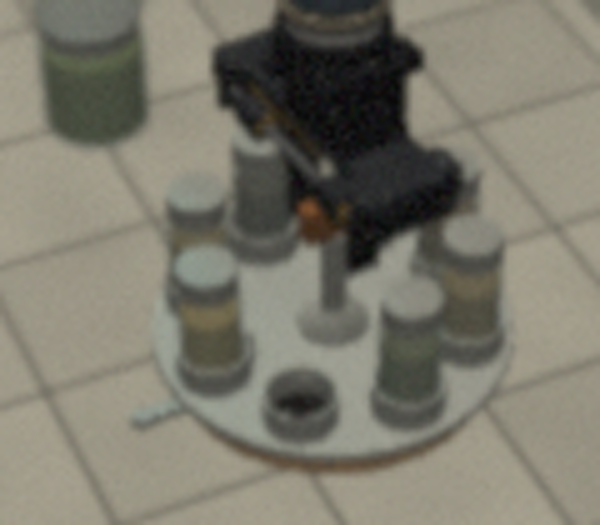

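The fingers straddle the bar, so I'll close on it.

```bash
python3 -m handwheel '[{"hand":-1,"dx":0,"dy":0,"dz":0,"wx":0,"wy":0,"wz":0},{"hand":-1,"dx":0,"dy":0,"dz":0,"wx":0,"wy":0,"wz":0},{"hand":-1,"dx":0,"dy":0,"dz":0,"wx":0,"wy":0,"wz":0},{"hand":-1,"dx":0,"dy":0,"dz":0,"wx":0,"wy":0,"wz":0},{"hand":-1,"dx":0,"dy":0,"dz":0,"wx":0,"wy":0,"wz":0},{"hand":-1,"dx":0,"dy":0,"dz":0,"wx":0,"wy":0,"wz":0},{"hand":-1,"dx":0,"dy":0,"dz":0,"wx":0,"wy":0,"wz":0},{"hand":-1,"dx":0,"dy":0,"dz":0,"wx":0,"wy":0,"wz":0},{"hand":-1,"dx":0,"dy":0,"dz":0,"wx":0,"wy":0,"wz":0},{"hand":-1,"dx":0,"dy":0,"dz":0,"wx":0,"wy":0,"wz":0}]'
python3 -c "
from rig import bot;s=bot.read_state();print(s['force'],s['moment'],s['joint_positions'])"
```

```text
time_s: 16.6
position: [0.5669, 0.1148, 0.1185]
tcp_rot: [[-0.993, -0.12, -0.0], [-0.12, 0.993, 0.004], [-0.0, 0.004, -1.0]]
force: [-0.9, 6.4, 0.9]
opening: 0.186
[-0.85305295  6.40308403  0.94735639] [ 1.1903912   0.08378413 -0.01225243] [  0.2617272   34.57866854  94.21940099   0.28774621  51.22455751
 -96.78316614]
```

The bar sits about 2 mm further in +y (6 N side load). I'll shift to relieve it, then turn clockwise.

```bash
python3 -m handwheel '[{"hand":-1,"dx":0,"dy":0.2,"dz":0,"wx":0,"wy":0,"wz":0},{"hand":-1,"dx":0,"dy":0,"dz":0,"wx":0,"wy":0,"wz":0},{"hand":-1,"dx":0,"dy":0,"dz":0,"wx":0,"wy":0,"wz":-0.04},{"hand":-1,"dx":0,"dy":0,"dz":0,"wx":0,"wy":0,"wz":-0.05},{"hand":-1,"dx":0,"dy":0,"dz":0,"wx":0,"wy":0,"wz":-0.05},{"hand":-1,"dx":0,"dy":0,"dz":0,"wx":0,"wy":0,"wz":0}]'
python3 -c "
from rig import bot;s=bot.read_state();print(s['force'],s['moment'])"
```

```text
time_s: 17.2
position: [0.5669, 0.1152, 0.1185]
tcp_rot: [[-1.0, 0.019, -0.001], [0.019, 1.0, 0.001], [0.001, 0.001, -1.0]]
force: [-2.1, 4.0, 0.7]
opening: 0.185
[-2.06875411  3.97563533  0.73698835] [0.79084239 0.16914359 0.07950577]
```

```bash
python3 -m handwheel '[{"hand":-1,"dx":0,"dy":0,"dz":0,"wx":0,"wy":0,"wz":-0.05},{"hand":-1,"dx":0,"dy":0,"dz":0,"wx":0,"wy":0,"wz":-0.05},{"hand":-1,"dx":0,"dy":0,"dz":0,"wx":0,"wy":0,"wz":-0.05},{"hand":-1,"dx":0,"dy":0,"dz":0,"wx":0,"wy":0,"wz":-0.05},{"hand":-1,"dx":0,"dy":0,"dz":0,"wx":0,"wy":0,"wz":0}]'
python3 -c "
from rig import bot;s=bot.read_state();print(s['force'],s['moment'])"
python3 chk.py 8
```

```text
time_s: 17.7
position: [0.5668, 0.1155, 0.1185]
tcp_rot: [[-0.977, 0.215, -0.001], [0.215, 0.977, 0.001], [0.001, 0.001, -1.0]]
force: [-1.0, 5.9, 0.5]
opening: 0.197
[-0.95745666  5.9493136   0.53138463] [1.03130665 0.21624444 0.62502895]
46 [0.6493 0.17   0.141 ] ang 34.8 r 0.1003
123 [0.5572 0.017  0.1402] ang -95.9 r 0.0962
110 [0.6267 0.0374 0.1409] ang -51.6 r 0.0961
105 [0.6605 0.1011 0.1405] ang -7.1 r 0.0942
113 [0.4704 0.1211 0.1404] ang 175.0 r 0.097
103 [0.5066 0.1848 0.1408] ang 130.0 r 0.094
```

View pics/c8.png

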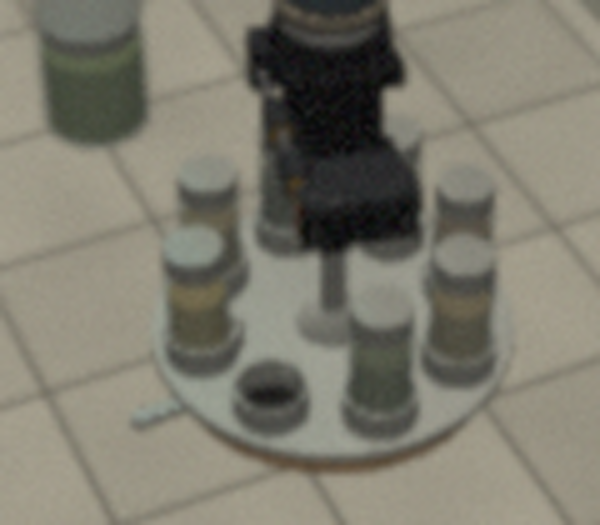

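The tool has turned 19° but the wheel only 13°: the bar is slipping a little in the pads at 0.62 N m. I'll step on a bit to see whether the wheel still follows.

```bash
python3 -m handwheel '[{"hand":-1,"dx":0,"dy":0.1,"dz":0,"wx":0,"wy":0,"wz":-0.04},{"hand":-1,"dx":0,"dy":0,"dz":0,"wx":0,"wy":0,"wz":-0.04},{"hand":-1,"dx":0,"dy":0,"dz":0,"wx":0,"wy":0,"wz":0}]'
python3 -c "
from rig import bot;s=bot.read_state();print(s['force'],s['moment'])"
python3 chk.py 9 | grep -v wood
```

```text
time_s: 18.05
position: [0.5673, 0.1154, 0.1186]
tcp_rot: [[-0.957, 0.291, 0.0], [0.291, 0.957, -0.001], [-0.0, -0.001, -1.0]]
force: [0.1, 1.7, 1.1]
opening: 0.206
[0.09089488 1.67854459 1.05277886] [0.47681254 0.0039783  0.75276846]
113 [0.4707 0.1226 0.1403] ang 174.1 r 0.0968
103 [0.5098 0.1861 0.1406] ang 127.9 r 0.0931
63 [0.6492 0.1681 0.1407] ang 34.0 r 0.0991
108 [0.6604 0.0985 0.1404] ang -8.6 r 0.0945
116 [0.6239 0.0357 0.1404] ang -53.5 r 0.0957
122 [0.5542 0.0173 0.1405] ang -97.7 r 0.0962
```

The wheel follows only 1.6° for 4.6° of tool turn, so a centred grip can't carry the click torque. I'll let go and re-grip near the bar's end, where pushing adds leverage.

```bash
python3 -m handwheel '[{"hand":0.2,"dx":0,"dy":0,"dz":0,"wx":0,"wy":0,"wz":0.1},{"hand":0.2,"dx":0,"dy":0,"dz":0,"wx":0,"wy":0,"wz":0.1},{"hand":0.2,"dx":0,"dy":0,"dz":0,"wx":0,"wy":0,"wz":0.02},{"hand":0.2,"dx":0,"dy":0,"dz":0,"wx":0,"wy":0,"wz":0},{"hand":0.2,"dx":0,"dy":0,"dz":0,"wx":0,"wy":0,"wz":0},{"hand":0.2,"dx":-1,"dy":0.05,"dz":0,"wx":0,"wy":0,"wz":0},{"hand":0.2,"dx":-0.5,"dy":0.05,"dz":0,"wx":0,"wy":0,"wz":0},{"hand":0.2,"dx":0,"dy":0,"dz":0,"wx":0,"wy":0,"wz":0},{"hand":0.2,"dx":0,"dy":0,"dz":0,"wx":0,"wy":0,"wz":0}]'
python3 chk.py 10 | grep -v wood
```

```text
time_s: 19.0
position: [0.5521, 0.1166, 0.1187]
tcp_rot: [[-0.997, 0.079, 0.0], [0.079, 0.997, -0.0], [-0.0, -0.0, -1.0]]
force: [-0.1, 0.3, -0.1]
opening: 0.599
113 [0.4703 0.1178 0.1405] ang 177.0 r 0.0968
104 [0.5054 0.1827 0.1408] ang 131.4 r 0.0933
125 [0.5589 0.0161 0.1408] ang -94.8 r 0.0969
79 [0.643  0.1718 0.1407] ang 37.9 r 0.0963
114 [0.6279 0.0389 0.1402] ang -50.5 r 0.0957
107 [0.6613 0.1033 0.1402] ang -5.7 r 0.0947
```

View pics/c10.png

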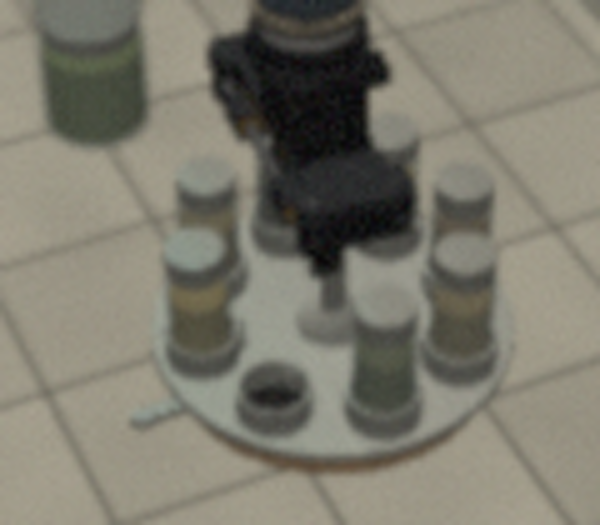

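The wheel sprang back to the edge of its play (-4.7°), aligned with the tool at -4.5°. Closing.

```bash
python3 -m handwheel '[{"hand":-1,"dx":0,"dy":0,"dz":0,"wx":0,"wy":0,"wz":0},{"hand":-1,"dx":0,"dy":0,"dz":0,"wx":0,"wy":0,"wz":0},{"hand":-1,"dx":0,"dy":0,"dz":0,"wx":0,"wy":0,"wz":0},{"hand":-1,"dx":0,"dy":0,"dz":0,"wx":0,"wy":0,"wz":0},{"hand":-1,"dx":0,"dy":0,"dz":0,"wx":0,"wy":0,"wz":0},{"hand":-1,"dx":0,"dy":0,"dz":0,"wx":0,"wy":0,"wz":0},{"hand":-1,"dx":0,"dy":0,"dz":0,"wx":0,"wy":0,"wz":0}]'
python3 -c "
from rig import bot;s=bot.read_state();print(s['force'],s['moment'])"
```

```text
time_s: 19.75
position: [0.5523, 0.1166, 0.1185]
tcp_rot: [[-0.997, 0.079, 0.0], [0.079, 0.997, 0.0], [-0.0, 0.0, -1.0]]
force: [0.5, -0.5, 0.1]
opening: 0.18
[ 0.5052479  -0.51744805  0.06365833] [ 0.05945062 -0.01998646  0.05321897]
```

```bash
python3 -m handwheel '[{"hand":-1,"dx":0,"dy":0.15,"dz":0,"wx":0,"wy":0,"wz":-0.05},{"hand":-1,"dx":0.01,"dy":0.15,"dz":0,"wx":0,"wy":0,"wz":-0.05},{"hand":-1,"dx":0.01,"dy":0.15,"dz":0,"wx":0,"wy":0,"wz":-0.05},{"hand":-1,"dx":0,"dy":0,"dz":0,"wx":0,"wy":0,"wz":0}]'
python3 -c "
from rig import bot;s=bot.read_state();print(s['force'],s['moment'])"
python3 chk.py 11 | grep -v wood
```

```text
time_s: 20.15
position: [0.5527, 0.1176, 0.1186]
tcp_rot: [[-0.975, 0.222, 0.0], [0.222, 0.975, -0.007], [-0.002, -0.007, -1.0]]
force: [0.2, -10.9, 0.4]
opening: 0.189
[  0.22441673 -10.88739058   0.37632951] [-1.59886435 -0.0942601   0.62699988]
116 [0.4707 0.123  0.1401] ang 173.9 r 0.0968
106 [0.5097 0.1865 0.1402] ang 127.8 r 0.0934
93 [0.6432 0.1687 0.1411] ang 36.3 r 0.0945
106 [0.6604 0.0989 0.1407] ang -8.4 r 0.0944
123 [0.5536 0.0173 0.1404] ang -98.0 r 0.0963
113 [0.6242 0.035  0.1407] ang -53.6 r 0.0964
```

```bash
python3 -m handwheel '[{"hand":-1,"dx":0.02,"dy":0.25,"dz":0,"wx":0,"wy":0,"wz":-0.03},{"hand":-1,"dx":0.02,"dy":0.2,"dz":0,"wx":0,"wy":0,"wz":-0.03},{"hand":-1,"dx":0,"dy":0,"dz":0,"wx":0,"wy":0,"wz":0}]'
python3 -c "
from rig import bot;s=bot.read_state();print(s['force'],s['moment'])"
python3 chk.py 12 | grep -v wood
```

```text
time_s: 20.5
position: [0.553, 0.1194, 0.1185]
tcp_rot: [[-0.96, 0.281, -0.001], [0.281, 0.96, -0.011], [-0.002, -0.011, -1.0]]
force: [-1.1, -19.2, 0.0]
opening: 0.183
[ -1.12882097 -19.17579498   0.04120221] [-2.91303997  0.09708323  0.12428599]
109 [0.4724 0.1346 0.1403] ang 167.0 r 0.0971
102 [0.5186 0.1919 0.1404] ang 121.4 r 0.0928
104 [0.648  0.1598 0.1406] ang 30.2 r 0.0937
126 [0.5436 0.0192 0.1403] ang -104.1 r 0.0964
108 [0.6583 0.0882 0.1404] ang -15.0 r 0.0946
111 [0.6151 0.0298 0.1407] ang -59.9 r 0.0958
```

Good: the wheel has advanced 21° and the tilt is back to about 2°. Continuing.

```bash
python3 -m handwheel '[{"hand":-1,"dx":0.02,"dy":0.12,"dz":0,"wx":0,"wy":0,"wz":-0.05},{"hand":-1,"dx":0.02,"dy":0.12,"dz":0,"wx":0,"wy":0,"wz":-0.05},{"hand":-1,"dx":0,"dy":0,"dz":0,"wx":0,"wy":0,"wz":0}]'
python3 -c "
from rig import bot;s=bot.read_state();print(s['force'],s['moment'])"
python3 chk.py 13 | grep -v wood
```

```text
time_s: 20.85
position: [0.5534, 0.1222, 0.1185]
tcp_rot: [[-0.926, 0.378, -0.001], [0.378, 0.926, -0.009], [-0.003, -0.009, -1.0]]
force: [-0.3, -16.8, 1.0]
opening: 0.183
[ -0.31312691 -16.84897189   0.98043515] [-2.94565801  0.05313684 -0.44063613]
82 [0.5292 0.1998 0.141 ] ang 113.4 r 0.0949
113 [0.4774 0.1494 0.1403] ang 157.7 r 0.0968
105 [0.6538 0.0737 0.1407] ang -24.2 r 0.0952
97 [0.6549 0.1457 0.1404] ang 20.6 r 0.0939
118 [0.6013 0.0228 0.1407] ang -69.1 r 0.0962
125 [0.5291 0.024  0.1409] ang -113.1 r 0.0965
```

Past half-way. I'll take out the lead and follow the wheel into the click.

```bash
python3 -m handwheel '[{"hand":-1,"dx":0.04,"dy":-0.1,"dz":0,"wx":0,"wy":0,"wz":-0.05},{"hand":-1,"dx":0.04,"dy":-0.05,"dz":0,"wx":0,"wy":0,"wz":-0.05},{"hand":-1,"dx":0.04,"dy":-0.03,"dz":0,"wx":0,"wy":0,"wz":-0.05},{"hand":-1,"dx":0.04,"dy":-0.03,"dz":0,"wx":0,"wy":0,"wz":-0.05},{"hand":-1,"dx":0.04,"dy":-0.03,"dz":0,"wx":0,"wy":0,"wz":-0.05},{"hand":-1,"dx":0.03,"dy":-0.03,"dz":0,"wx":0,"wy":0,"wz":-0.05},{"hand":-1,"dx":0.03,"dy":0,"dz":0,"wx":0,"wy":0,"wz":-0.05},{"hand":-1,"dx":0,"dy":0,"dz":0,"wx":0,"wy":0,"wz":0}]'
python3 -c "
from rig import bot;s=bot.read_state();print(s['force'],s['moment'])"
python3 chk.py 14 | grep -v wood
```

```text
time_s: 21.7
position: [0.5566, 0.1269, 0.1185]
tcp_rot: [[-0.738, 0.674, 0.002], [0.674, 0.738, 0.003], [0.001, 0.003, -1.0]]
force: [3.1, 6.6, -2.2]
opening: 0.184
[ 3.06938521  6.64560429 -2.16752271] [ 0.67169738 -0.16380184 -0.05297622]
122 [0.5026 0.0411 0.1408] ang -132.0 r 0.0963
53 [0.6361 0.1747 0.1395] ang 41.9 r 0.0929
122 [0.571  0.0165 0.1405] ang -87.6 r 0.0963
113 [0.6362 0.047  0.1403] ang -43.5 r 0.0954
101 [0.661  0.1156 0.1411] ang 1.7 r 0.094
76 [0.4905 0.1787 0.1401] ang 139.2 r 0.101
```

View pics/c14.png

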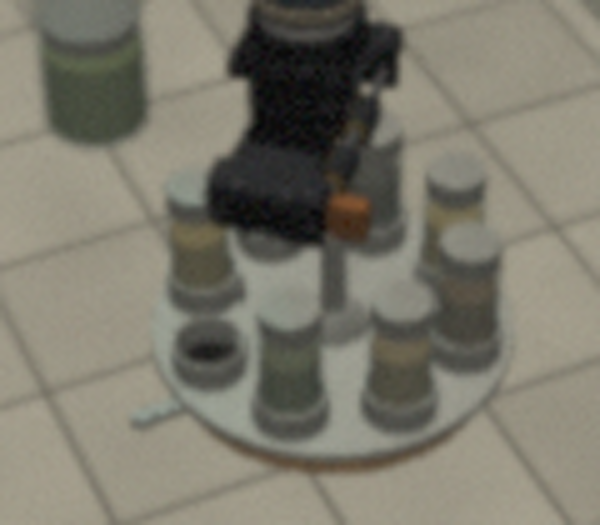

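The wheel has turned 48.9° in total, putting it within about 0.2° of nominal, and the other empty cup is at the pointer. Releasing.

```bash
python3 -m handwheel '[{"hand":-1,"dx":0.05,"dy":0.12,"dz":0,"wx":0,"wy":0,"wz":0},{"hand":-1,"dx":0,"dy":0,"dz":0,"wx":0,"wy":0,"wz":0},{"hand":0.2,"dx":0,"dy":0,"dz":0,"wx":0,"wy":0,"wz":0},{"hand":0.2,"dx":0,"dy":0,"dz":0,"wx":0,"wy":0,"wz":0},{"hand":0.2,"dx":0,"dy":0,"dz":0,"wx":0,"wy":0,"wz":0},{"hand":0.2,"dx":0,"dy":0,"dz":0,"wx":0,"wy":0,"wz":0},{"hand":0.2,"dx":0,"dy":0,"dz":0,"wx":0,"wy":0,"wz":0}]'
python3 -m handwheel '[{"hand":0.2,"dx":0,"dy":0,"dz":1,"wx":0,"wy":0,"wz":0},{"hand":0.2,"dx":0,"dy":0,"dz":2,"wx":0,"wy":0,"wz":0},{"hand":0.2,"dx":0,"dy":0,"dz":3,"wx":0,"wy":0,"wz":0},{"hand":0.2,"dx":0,"dy":0,"dz":3,"wx":0,"wy":0,"wz":0},{"hand":0.2,"dx":0,"dy":0,"dz":3,"wx":0,"wy":0,"wz":0},{"hand":0.2,"dx":-2,"dy":0,"dz":1,"wx":0,"wy":0,"wz":0},{"hand":0.2,"dx":-4,"dy":0,"dz":0,"wx":0,"wy":0,"wz":0},{"hand":0.2,"dx":-4,"dy":0,"dz":0,"wx":0,"wy":0,"wz":0},{"hand":0.2,"dx":-3,"dy":0,"dz":0,"wx":0,"wy":0,"wz":0},{"hand":0.2,"dx":0,"dy":0,"dz":0,"wx":0,"wy":0,"wz":0}]'
python3 -m handwheel '[{"hand":0.2,"dx":0,"dy":-4,"dz":0,"wx":0,"wy":0,"wz":0},{"hand":0.2,"dx":0,"dy":-4,"dz":0,"wx":0,"wy":0,"wz":0},{"hand":0.2,"dx":0,"dy":-4,"dz":0,"wx":0,"wy":0,"wz":0},{"hand":0.2,"dx":0,"dy":-4,"dz":0,"wx":0,"wy":0,"wz":0},{"hand":0.2,"dx":0,"dy":-4,"dz":0,"wx":0,"wy":0,"wz":0},{"hand":0.2,"dx":0,"dy":-4,"dz":0,"wx":0,"wy":0,"wz":0},{"hand":0.2,"dx":0,"dy":-4,"dz":0,"wx":0,"wy":0,"wz":0},{"hand":0.2,"dx":0,"dy":0,"dz":0,"wx":0,"wy":0,"wz":0},{"hand":0.2,"dx":0,"dy":0,"dz":0,"wx":0,"wy":0,"wz":0}]'
python3 chk.py 15; python3 -c "
from h import *
save('top','top15');s=bot.read_state();print(s['force'],s['qvel'])"
```

```text
time_s: 22.45
position: [0.5563, 0.1262, 0.1186]
tcp_rot: [[-0.739, 0.673, -0.0], [0.673, 0.739, -0.0], [-0.0, -0.0, -1.0]]
force: [0.3, 0.7, 0.1]
opening: 0.544
time_s: 23.45
position: [0.421, 0.1266, 0.2489]
tcp_rot: [[-0.74, 0.673, -0.005], [0.673, 0.74, -0.0], [0.003, -0.003, -1.0]]
force: [0.6, 0.2, 0.1]
opening: 0.598
time_s: 24.35
position: [0.4268, -0.1547, 0.2489]
tcp_rot: [[-0.738, 0.675, 0.001], [0.675, 0.738, 0.0], [-0.001, 0.0, -1.0]]
force: [0.3, 0.7, -0.5]
opening: 0.6
101 [0.4946 0.1766 0.1404] ang 138.6 r 0.0966
27 [0.6434 0.1759 0.1398] ang 39.6 r 0.0992
78 [0.574  0.0103 0.1401] ang -86.1 r 0.1027
100 [0.6614 0.1156 0.1408] ang 1.8 r 0.0945
110 [0.6363 0.0474 0.1407] ang -43.3 r 0.0952
[-0.19545984  1.01521692 -0.43410084] [ 1.16332828 -0.32733281  0.59757908 -0.12315283 -0.18652648 -0.10541273]
```

View pics/c15.png

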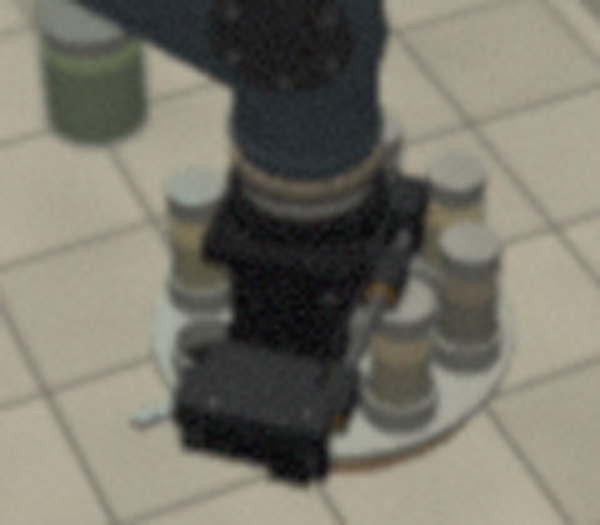

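View pics/top15.png

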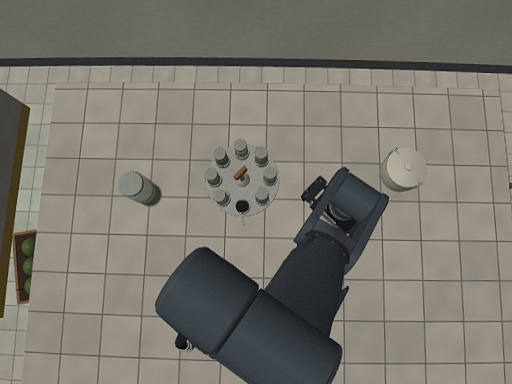

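The top view shows the empty cup at the pointer (242,207), the loaded jar at (221,198), and the stack and pot unmoved. One numeric check, then hand in.

Run:
```python
from h import *
from scipy.cluster.hierarchy import fclusterdata
P,u,v=cloud('top',np.load('pics/top15.npy'));c=np.array([.5663,.1135]);r=np.hypot(P[:,0]-c[0],P[:,1]-c[1])
h=P[(r>.06)&(r<.13)&(P[:,2]>.13)&(P[:,2]<.15)];l=fclusterdata(h[:,:2],.007,criterion='distance')
for k in set(l):
    q=h[l==k]
    if len(q)>25:m=q.mean(0);print(m.round(4),np.degrees(np.arctan2(m[1]-c[1],m[0]-c[0])).round(1))
for n,f,c0 in(('pot',.05,(.604,-.433)),('stack',.195,(.514,.441))):
    q=P[(P[:,2]>f)&(np.hypot(P[:,0]-c0[0],P[:,1]-c0[1])<.1)];print(n,cv2.minEnclosingCircle((q[:,:2]*1000).astype(np.float32)))
from rig import hand_in
hand_in()
```

```text
[0.4951 0.1784 0.14  ] 137.7
[0.5029 0.0437 0.1404] -132.3
[0.5715 0.0191 0.1399] -86.9
[0.6352 0.0498 0.1393] -42.8
[0.6589 0.1181 0.139 ] 2.8
[0.562  0.2081 0.1396] 92.6
[0.6281 0.1836 0.1395] 48.6
pot ((604.022216796875, -433.43145751953125), 74.49461364746094)
stack ((511.9254150390625, 441.5654602050781), 39.7522087097168)
the job is handed in; nothing more can be done
```

The loose jar is home in the pocket that was at the pointer, and the rack is turned one click clockwise. The job is handed in, at about 24.5 s on the robot's clock.

- **Loading:** The jar went into the mouth with no contact force. I felt the spring nose at the expected height with about 5 N, then a firm floor at about 10 N. The jar's top is at 140 mm, level with the six fixed jars.
- **Turning:** My first grip, at the middle of the knob, slipped against the click spring, so I let go and the wheel fell back within its play. I gripped again near the end of the bar, and the wheel passed the click with about 19 N at the wrist.
- **Last checks:** The loaded jar stands at 137.7° about the axis, against a nominal 137.7° that rests on my roughly 2.7° estimate of the rack's yaw. The other empty pocket is at the pointer, the gripper is open and clear, and the pot and stacked jars are where they were to within about 2 mm.
- **Disagreement:** My knob position was about 2 mm off in y, which gave a 6 N side load on gripping until I corrected it. No other check failed.

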